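# Hang the tray of practice fingers on the drying rail and switch on the fan

### The arm

A 6-joint arm with a two-finger parallel gripper is mounted at the origin on the work surface. World frame = base frame: x ahead of the robot, y to its left, z up, the work surface at z = 0. Lengths are in m, angles in degrees, forces in N, time in s.
With the tool pointing down it reaches from about 0.35 to 0.875 m from the base axis. Payload 4.2 kg.
Tool frame: the origin (TCP) lies midway between the tips of the shut fingers; the grasp point (between the pads) lies 19 mm behind it; z points along the fingers, y is the direction in which the jaws open and shut (so a half turn about z gives the same grasp; the last joint's range is limited). The gripper opens to 87 mm and grips with 3 to 60 N. Pads are 19 mm wide; open, the fingers measure 117 mm over their backs; the gripper's body (75 mm by 190 mm) begins 51 mm behind the grasp point.
Start: joints at [-58.293, 22.042, 0.453, 0, -68.411, -14.817], TCP at [0.182, -0.598, 0.223] pointing down, gripper open.
Joint ranges: [-179.83, 179.83], [-69.29, 118.12], [-61.27, 80.66], [-181.25, 117.63], [-171.15, -9.14], [-177.46, 177.46]. Speed limits (degrees/s): [159.86, 159.86, 180, 180, 180, 180].

### API

Orientations are given as a 3x3 rotation matrix whose columns are the frame's x, y, z axes.
In Python, from station import r gives the robot as it stands.
- The arm moves only by the tool servo_tool, never from a script. Its arguments are lists of equal length, an entry for each row: "slide": the shift along the world's x, y, z in units of 60 mm (1.0 is 60 mm), a list of three; "twist": the turn, a rotation vector about the world's x, y, z in units of 6 degrees (1.0 is 6 degrees), a list of three; "gripper": the closure, from 0 (fully open) to 1 (shut). In form: {"slide": [[x, y, z], ...], "twist": [[wx, wy, wz], ...], "gripper": [gripper, ...]}. A call has 1 to 12 rows; each row shifts and turns the commanded pose from where the row before left it; what a row does not reach is not made up. A row lasts 1/8 s, in which the tool goes at most 62.5 mm and 10.7 degrees, less where a joint would pass 70% of its speed; a pose out of reach is approached as far as the arm can. A call is refused whole if a number of a shift passes 1 or a number of a turn 1, either way. A call with a gripper value outside its range is refused whole. The fingers move at their own pace and stop on an object; the grip force is fixed at half the most. Time passes only in rows, so rows that do not move let the fingers close. It gives the time, the measured TCP pose, the force and the opening at its end, in the units of the state.
- r.sense(): the state, without advancing time (a new reading comes with each control period).
- r.capture(name): name is "scene" or "top" or "wrist"; returns a dict with "image" (420x560x3 uint8, blue, green, red), "intrinsics" (3x3 intrinsics, pixels), "R" (3x3) and "t" (3): a world point X has camera coordinates R X + t. Camera axes: x right, y down, z forward; pixel columns grow to the right and rows downward; lengths in m; the calibration is good to about 2 mm. A picture is of the moment at which its call begins. There is no depth.
- r.finish_job(): hands the job in, once; it reports no verdict.
The state is a dict: "time_s": time; "joints": joint angles; "joint_velocities": joint speeds; "effort": joint torques, N m; "tcp_pos": TCP position; "ee_rot": TCP orientation; "wrist_force": force on the tool from outside, world axes, zero at the start; "moment": the same for the moment, N m; "gripper_width": opening from 0.0 (shut) to 1.0 (fully open).
Only numpy, scipy, OpenCV 4.12 (cv2) and the standard library are available. Lean on these libraries where they do the work, as an engineer would, in place of code of your own. Each camera call takes 0.05 s, during which the arm holds its last target.

### The job

Lift the tray of freshly painted practice fingers by its black handle, keep it about level, bring its two hooks over the lip of the drying rail and lower it gently until both sit fully home behind the lip, then let go, without the arm or gripper bumping the station or its lamp. Then turn the green middle knob on the sloped control box clockwise as far as it goes without touching the black knobs beside it, and back off. Leave the jar, polish bottle, buffer block and nail file where they are.

Things in the scene. Friction and masses are not known exactly. Their poses are not given: they have to be found in the camera images.
- tray: white tray, 180 mm long (its y) by 80 mm (its x), 0.3 to 0.5 kg, loose on the table. Origin: centre of its underside; x points from the low front edge to the back with the hooks, z up. Four peach practice fingers fixed on it at y = +-38 and +-72 mm, up to 67 mm high. Two hooks at the back (y = +-65 mm), up to z = 95 mm; the back below them is flat at x = 40 mm. Black handle plate in the middle.
- handle (a point): where to grip the black handle: tray (0, 0, 115) mm, tray's axes. The handle is an upright plate 14 mm thick in y, 34 mm wide in x, from the tray's floor up to z = 130 mm; its flat sides face +-y.
- hook_left (a point): centre of the lower end of the hook tip on the tray's +y side: tray (54.5, 65, 65) mm. The hook is a steel strap 24 mm wide, bent back and down: underside of the bend at tray z = 90 mm, throat 12 mm wide (x = 40 to 52 mm), downturned tip 5 mm thick (x = 52 to 57 mm) from there down to z = 65 mm.
- hook_right (a point): the same on the tray's -y side: tray (54.5, -65, 65) mm.
- station: fixed drying station; origin on the table under the front face of the lip, mid-rail; x away from the robot, y along the rail, z up. The tray hangs on its -x side, tray axes along the station's, tray origin near (-43, 0, 110) mm, leaning up to 5 degrees. Posts 20 mm square at y = +-125, x = 5 to 25 mm carry the lamp bar. Fan housing at the foot: x = 20 to 150 mm, 67 mm high.
- lip (a point): middle of the lip's upper edge, front face: station (0, 0, 200) mm, station's axes. The lip is the top of a steel front plate 5 mm thick (x = 0 to 5 mm), 230 mm long in y, reaching down to z = 90 mm. Behind it a channel 20 mm wide with its floor 30 mm below the edge, then a back wall (x = 25 to 30 mm), its top 15 mm below the lip's edge.
- lamp (a point): middle of the lower front edge of the white lamp bar: station (-26, 0, 360) mm. The bar spans station x = -26 to -4, y = +-145, z = 360 to 396 mm, above the rail and just behind a hung tray's handle: an upright gripper strikes it, one leaning back towards station -x by 25 to 40 degrees passes below.
- console: fixed control box, 245 mm wide (its y), about 110 mm deep, up to 91 mm high without its knobs. Origin on the table under its middle. Its panel slopes 28 degrees, low edge towards its -x; outward panel normal in its frame (-0.469, 0, 0.883), up the slope (0.883, 0, 0.469). Three knobs in a row across it, 70 mm apart.
- fan_knob (a joint): angle of the green middle knob, rad: grows clockwise seen looking at the panel, from 0 to a stop at 1.5; starts at 0.1 to 0.7. Stays where it is left; turning takes about 0.05 N m. At 0 its bar runs straight up the slope, the white pointer line on the lower half.
- fan_knob_grip (a point): on the green knob's axis at the height to grip, 37 mm out from the panel, 7 mm below the top of the bar. z along the outward panel normal, x along the grip bar (turns with it), white line on the -x half. Bar 42 mm long, 14 mm thick, 32 mm high, on a 44 mm disc whose top is 23 mm below this point.
- knob_left: black neighbour knob, 70 mm to the console's +y of the green one, same shape; origin on its axis, 6 mm out from the panel, z along the outward panel normal, x along its bar. Not to be touched.
- knob_right: black neighbour knob, 70 mm to the console's -y of the green one, same shape and axes. Not to be touched.
- jar: red closed jar with black cap, 68 mm diameter, up to 95 mm high, loose; origin under its centre. Leave alone.
- polish: small pink polish bottle with black cap, 36 mm diameter, up to 85 mm high, loose; origin under its centre. Leave alone.
- buffer: white buffer block, 26 x 95 x 26 mm (long along its y), loose; origin under its centre. Leave alone.
- file: pale nail file, 168 mm long along its y, 28 mm wide, 6 mm thick, lying loose; origin under its centre. Leave alone.
Not all that is in view belongs to the job. What is shaped like the tray but purple is not meant.

How it is judged:
By the outcome, as a careful person would: the job done as asked, in the order asked, and still so for the second after the job is handed in, with the robot touching nothing.
It also fails if it takes over 67 s, if anything falls off the work surface, if the arm or the gripper's body presses on something with over 40 N, if the wrist force passes 120 N, or if a joint passes its speed limit or range.

## Working session

There is one attempt and no reset: what is moved stays moved. The work goes in short steps, Python scripts to look and compute and a tool call to move; the robot and the scene stay as the last step left them, time stands still between calls to the robot, and variables do not carry over. Pictures are saved under pics/ and viewed, and the job is handed in when it is done.

Besides the shell and the picture viewer there is one more tool, called as name(argument=value, ...), one argument or row to a line, values as JSON. servo_tool: Moves the arm, as the interface text tells. Its arguments: {"type":"object","properties":{"slide":{"type":"array","items":{"type":"array","items":{"type":"number"}}},"twist":{"type":"array","items":{"type":"array","items":{"type":"number"}}},"gripper":{"type":"array","items":{"type":"number"}}},"required":["slide","twist","gripper"]}

```bash
ls; mkdir -p pics; python3 - <<'E'
from station import r
import cv2,json,numpy as np
for n in ["scene","top","wrist"]:
    c=r.capture(n); cv2.imwrite(f"pics/{n}0.png",c["image"]); np.savez(f"pics/{n}0.npz",**c)
    print(n,np.round(c["intrinsics"],1).tolist(),np.round(c["R"],3).tolist(),np.round(c["t"],3).tolist())
print(r.sense())
E
```

```text
pics
scene [[428.3, 0.0, 281.4], [0.0, 428.3, 214.7], [0.0, 0.0, 1.0]] [[0.862, 0.507, -0.019], [0.285, -0.514, -0.809], [-0.42, 0.691, -0.588]] [-0.402, 0.073, 1.743]
top [[415.8, 0.0, 286.5], [0.0, 415.8, 209.3], [0.0, 0.0, 1.0]] [[-0.002, -1.0, 0.008], [-0.996, 0.001, -0.085], [0.085, -0.008, -0.996]] [0.024, 0.457, 1.235]
wrist [[312.9, 0.0, 282.9], [0.0, 312.9, 210.7], [0.0, 0.0, 1.0]] [[-0.29, 0.957, 0.001], [0.92, 0.279, 0.276], [0.264, 0.081, -0.961]] [0.624, -0.033, 0.39]
{'time_s': 0.15, 'joints': array([-5.82940470e+01,  2.20800726e+01,  3.98236210e-01, -1.96158906e-02,
       -6.84106103e+01, -1.48152591e+01]), 'joint_velocities': array([ 0.08564837, -0.14919474,  0.17702786,  0.15278184,  0.0099106 ,
       -0.00536811]), 'effort': array([-1.38725627e-04, -3.91053522e+01,  1.87587136e+01,  4.22234014e+00,
        1.23710709e-02, -1.41376145e-04]), 'tcp_pos': array([ 0.18145996, -0.5976114 ,  0.22172255]), 'ee_rot': array([[-9.56897425e-01, -2.90425523e-01, -5.77147173e-04],
       [-2.90426078e-01,  9.56896192e-01,  1.53998590e-03],
       [ 1.05018720e-04,  1.64122714e-03, -9.99998648e-01]]), 'wrist_force': array([-0.72430519,  0.2846809 ,  0.46629663]), 'moment': array([-0.03145701, -0.00573797,  0.004154  ]), 'gripper_width': 0.9996352404110038}
```

View pics/scene0.png

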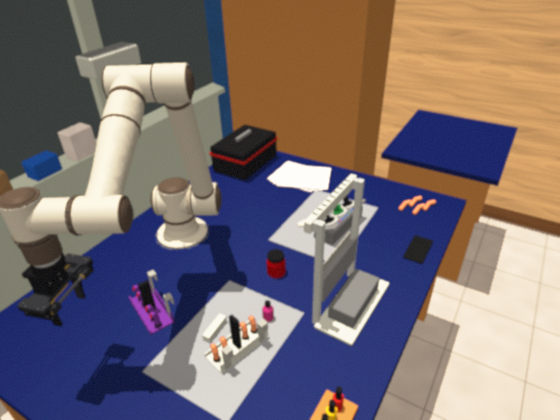

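View pics/top0.png

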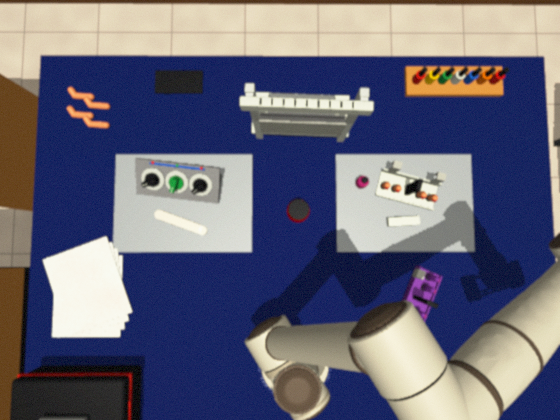

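View pics/wrist0.png

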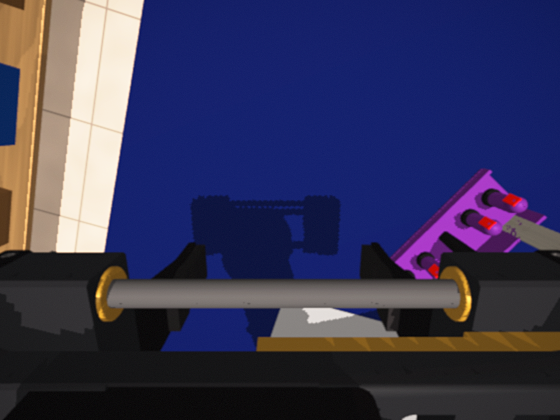

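The tray is near top-pixel (408,189), the station near (305,115), the console near (177,183), with the purple decoy at (424,293). I'll zoom in to measure them.

```bash
python3 - <<'E'
import cv2
t=cv2.imread("pics/top0.png"); s=cv2.imread("pics/scene0.png")
def crop(im,x,y,w,h,k,n): cv2.imwrite(n,cv2.resize(im[y:y+h,x:x+w],None,fx=k,fy=k,interpolation=cv2.INTER_CUBIC))
crop(t,350,150,110,80,7,"pics/a1.png")
crop(t,230,75,155,70,5,"pics/a2.png")
crop(t,120,150,115,60,6.5,"pics/a3.png")
crop(s,195,295,90,75,8,"pics/a4.png")
crop(s,295,170,110,170,3.5,"pics/a5.png")
E
```

```text
(no output)
```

View pics/a1.png

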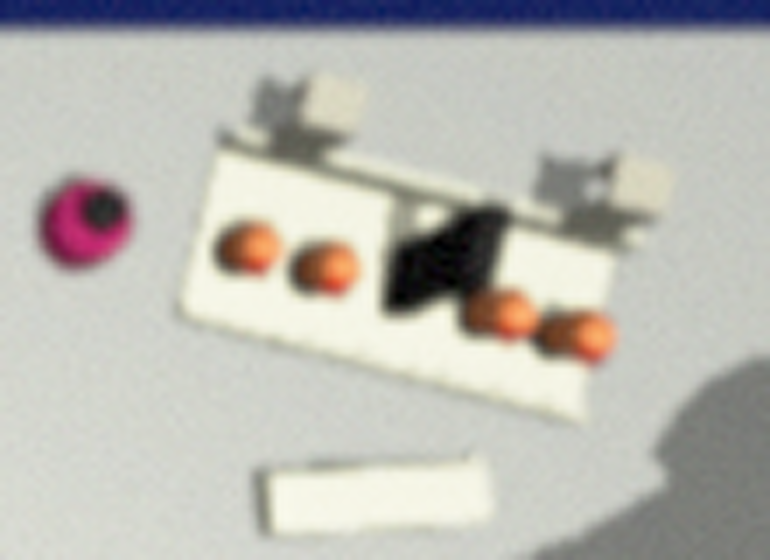

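View pics/a2.png

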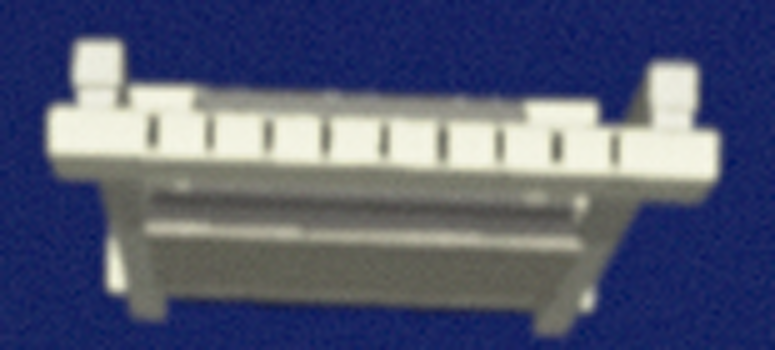

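View pics/a3.png

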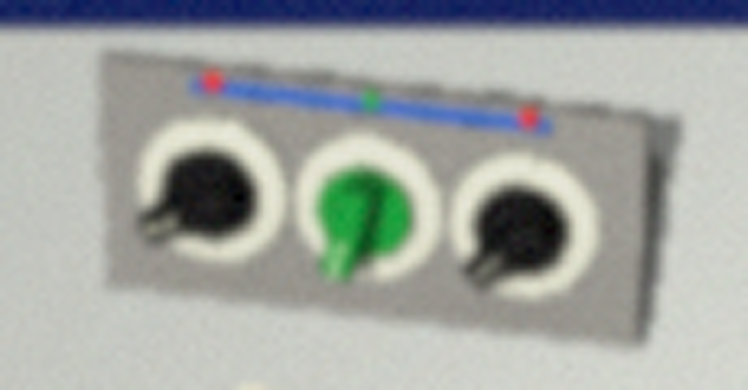

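View pics/a4.png

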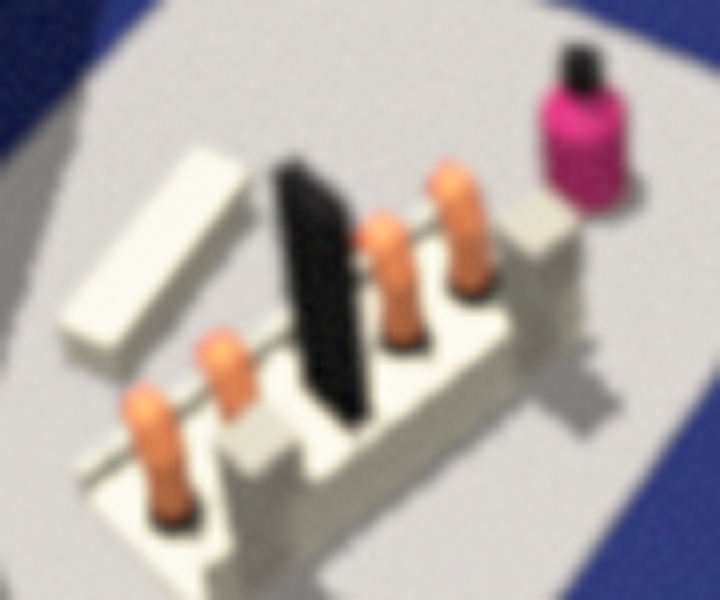

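View pics/a5.png

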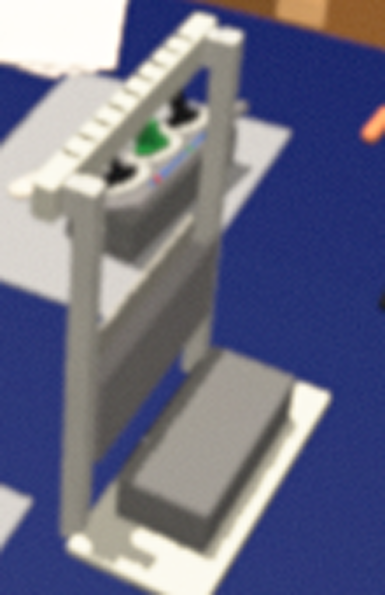

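```bash
cat > h.py <<'E'
import numpy as np,cv2
from scipy.optimize import least_squares
def load(n):
    d=np.load(f"pics/{n}.npz"); return {k:d[k] for k in d}
def proj(c,X):
    X=np.atleast_2d(X); p=X@c["R"].T+c["t"]; q=p@c["intrinsics"].T; return q[:,:2]/q[:,2:]
def Rz(a): return np.array([[np.cos(a),-np.sin(a),0],[np.sin(a),np.cos(a),0],[0,0,1]])
def pose(p,X): return np.atleast_2d(X)@Rz(p[2]).T+[p[0],p[1],0]
def fit(obs,p0):  # obs list of (cam, Xlocal(m), uv)
    f=lambda p:np.concatenate([(proj(c,pose(p,X))[0]-uv) for c,X,uv in obs])
    s=least_squares(f,p0,loss='soft_l1'); return s.x,f(s.x).reshape(-1,2)
def box(x0,x1,y0,y1,z0,z1):
    V=np.array([[x,y,z] for x in(x0,x1) for y in(y0,y1) for z in(z0,z1)])/1000
    E=[(i,j) for i in range(8) for j in range(i+1,8) if bin(i^j).count('1')==1]
    return [(V[i],V[j]) for i,j in E]
def ray(c,uv,z):
    d=c["R"].T@np.linalg.inv(c["intrinsics"])@[*uv,1]; o=-c["R"].T@c["t"]; return o+d*(z-o[2])/d[2]
def draw(c,segs,x,y,w,h,k,n,col=(0,0,255)):
    im=cv2.resize(c["image"][y:y+h,x:x+w],None,fx=k,fy=k,interpolation=cv2.INTER_CUBIC)
    for p,ss,cl in segs:
        for a,b in ss:
            u=(proj(c,pose(p,np.array([a,b])))-[x,y]+.5)*k-.5
            cv2.line(im,tuple(int(v) for v in u[0]),tuple(int(v) for v in u[1]),cl,1,cv2.LINE_AA)
    cv2.imwrite(n,im)
tray=box(-40,40,-90,90,0,0.5)+box(-17,17,-7,7,10,130)+box(52,57,53,77,65,95)+box(52,57,-77,-53,65,95)+box(40,52,53,77,90,95)+box(40,52,-77,-53,90,95)
stat=box(0,5,-115,115,90,200)+box(25,30,-115,115,170,185)+box(-26,-4,-145,145,360,396)+box(5,25,115,135,0,396)+box(5,25,-135,-115,0,396)+box(20,150,-80,80,0,67)
E
python3 - <<'E'
from h import *
T=load("top0");S=load("scene0")
a1=lambda x,y:np.array([x/7+350,y/7+150]);a2=lambda x,y:np.array([x/5+230,y/5+75]);a3=lambda x,y:np.array([x/6.5+120,y/6.5+150])
a4=lambda x,y:np.array([x/8+195,y/8+295]);a5=lambda x,y:np.array([x/3.5+295,y/3.5+170])
m=lambda *v:np.array(v)/1000
tp,res=fit([(T,m(46,65,95),a1(333,105)),(T,m(46,-65,95),a1(640,183)),(T,m(-40,90,3),a1(183,318)),(T,m(-40,-90,3),a1(582,420)),
 (S,m(46,65,95),a4(542,222)),(S,m(46,-65,95),a4(258,438))],[.65,-.3,-.2])
print("tray",tp,np.degrees(tp[2]));print(res.round(1))
sp,res=fit([(T,m(-26,145,396),a2(48,105)),(T,m(-26,145,360),a2(58,180)),(T,m(-26,-145,396),a2(718,133+45)),(T,m(-4,-145,396),a2(718,133)),
 (T,m(0,115,200),a2(148,222)),(T,m(0,-115,200),a2(582,238))],[.85,0,0])
print("stat",sp,np.degrees(sp[2]));print(res.round(1))
np.savez("poses.npz",tray=tp,stat=sp)
draw(T,[(tp,tray,(0,0,255))],350,150,110,80,7,"pics/b1.png")
draw(T,[(sp,stat,(0,0,255))],230,75,155,70,5,"pics/b2.png")
draw(S,[(tp,tray,(0,0,255))],195,295,90,75,8,"pics/b4.png")
draw(S,[(sp,stat,(0,0,255))],295,170,110,170,3.5,"pics/b5.png")
E
```

```text
tray [ 0.5169253  -0.34761961 -0.24596313] -14.092649312138573
[[ 0.2 -0.1]
 [ 0.5 -0.3]
 [-0.7  0.1]
 [-0.6 -0.3]
 [-0.9 -0.2]
 [-0.1  0.1]]
stat [ 0.67212626 -0.01949358 -0.05954091] -3.411443114005704
[[-0.2  6.7]
 [-0.5 -2.8]
 [ 0.2  0. ]
 [ 0.6 -0.9]
 [-0.3 -0.3]
 [ 0.2  1.7]]
```

View pics/b1.png

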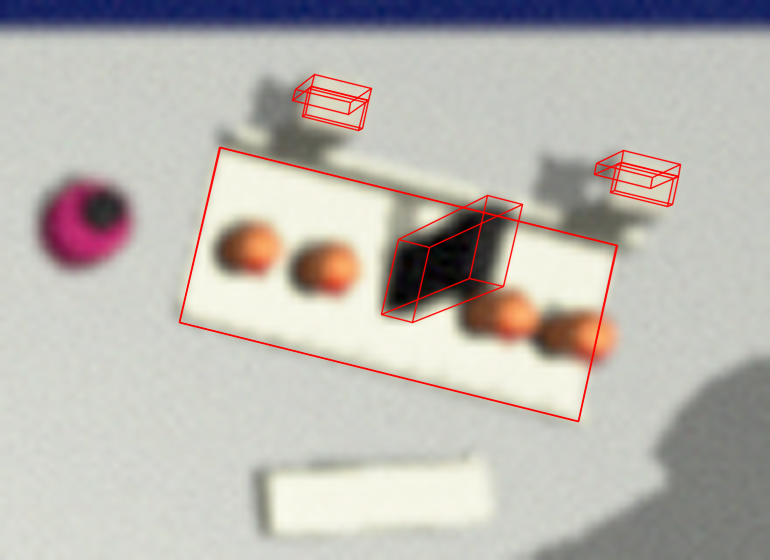

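View pics/b2.png

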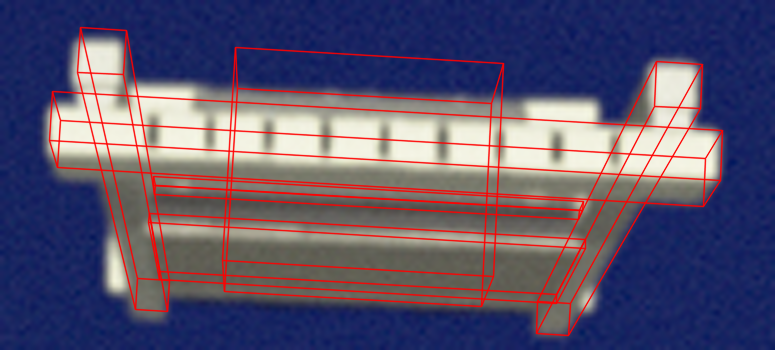

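View pics/b4.png

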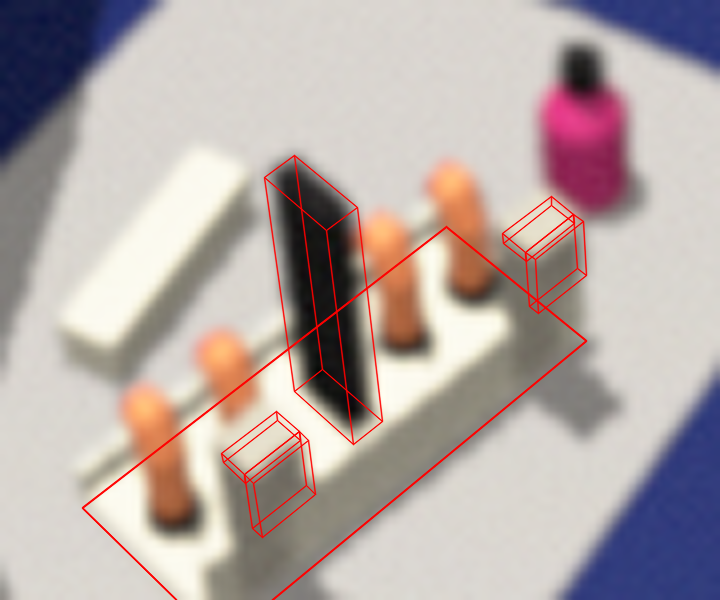

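View pics/b5.png

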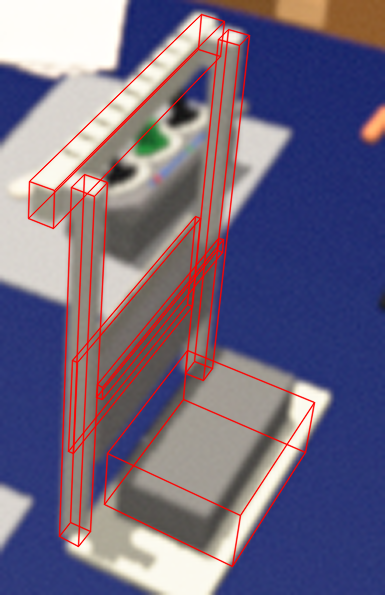

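```bash
python3 - <<'E'
from h import *
T=load("top0");S=load("scene0")
a1=lambda x,y:np.array([(x+.5)/7-.5+350,(y+.5)/7-.5+150]);a2=lambda x,y:np.array([(x+.5)/5-.5+230,(y+.5)/5-.5+75]);a3=lambda x,y:np.array([x/6.5+120-.4,y/6.5+150-.4])
a5=lambda x,y:np.array([x/3.5+295-.36,y/3.5+170-.36])
m=lambda *v:np.array(v)/1000
sp,res=fit([(T,m(-4,145,396),a2(50,104)),(T,m(-26,145,360),a2(58,179)),(T,m(-26,145,396),a2(47,154)),(T,m(-26,-145,396),a2(718,179)),(T,m(-4,-145,396),a2(719,131)),(T,m(-26,-145,360),a2(707,201)),
 (T,m(0,115,200),a2(148,232)),(T,m(0,-115,200),a2(582,247)),
 (T,m(25,135,396),a2(75,40)),(T,m(25,115,396),a2(123,40)),(T,m(25,-135,396),a2(698,62)),(T,m(25,-115,396),a2(650,62)),
 (S,m(5,-135,0),a5(62,532)),(S,m(-26,145,396),a5(192,15)),(S,m(25,-135,396),a5(105,190)),(S,m(25,135,396),a5(243,37)),(S,m(-26,-145,360),a5(32,213))],[.85,0,0])
print("stat",sp,np.degrees(sp[2]));print(res.round(1))
# console: knob centres, panel height?
n=np.array([-.469,0,.883]);u=np.array([.883,0,.469])
# panel: unknown centre height h on axis; solve x,y,yaw,h,xoff via knob discs (top: 14mm out) and corners
def loc(q,s,y,out): # q height; panel center at (0? ,y)
    return np.array([0,y,q])+u*s+n*out
obs=[(0,0,14,a3(364,212),1),(0,70,14,a3(208,193),1),(0,-70,14,a3(522,229),1)]
cor=[((1,122.5),a3(103,52)),((1,-122.5),a3(648,116)),((-1,122.5),a3(108,288)),((-1,-122.5),a3(637,345))]
def f(p):
    # p x,y,yaw,hc, xoff : panel edge half-length from depth 110 -> 110/.883/2 = 62.3
    r=[]
    for s,y,o,uv,_ in obs:
        X=(loc(p[3]*1000,s,y,o)+[p[4]*1000,0,0])/1000; r.append(proj(T,pose(p,X))[0]-uv)
    for (s,y),uv in cor:
        X=loc(91-62.3*.469,s*62.3,y,0)/1000; r.append(proj(T,pose(p,X))[0]-uv)
    return np.concatenate(r+[[(p[3]-.0618)*200,p[4]*200]])
s=least_squares(f,[.55,.25,-.1,.0618,0],loss='soft_l1');print("cons",s.x,np.degrees(s.x[2]));print(f(s.x).round(1))
tp=np.load("poses.npz")["tray"]
np.savez("poses.npz",tray=tp,stat=sp,cons=s.x)
draw(T,[(sp,stat,(0,0,255))],230,75,155,70,5,"pics/c2.png")
draw(S,[(sp,stat,(0,0,255))],295,170,110,170,3.5,"pics/c5.png")
E
```

```text
stat [ 0.66980235 -0.01811416 -0.0353579 ] -2.025858419395749
[[-0.2  0. ]
 [-0.5  0.3]
 [-0.  -0. ]
 [ 0.3 -0.3]
 [ 0.3 -0.6]
 [-1.   0.5]
 [-0.5  0. ]
 [ 0.1  0.1]
 [ 0.  -0. ]
 [-0.3  0.3]
 [ 0.1 -0. ]
 [ 0.4 -0.3]
 [-0.2  1.2]
 [ 1.  -0.7]
 [-2.3  1.5]
 [ 0.5 -1.2]
 [-0.5  1.6]]
cons [ 0.53690024  0.34297523 -0.12455887  0.06209124  0.00066031] -7.136697578711595
[ 0.1 -0.1  0.1 -0.1 -0.2  0.3 -0.5 -2.4  0.4 -1.8  0.   1.5  0.1  2.8
  0.1  0.1]
```

View pics/c2.png

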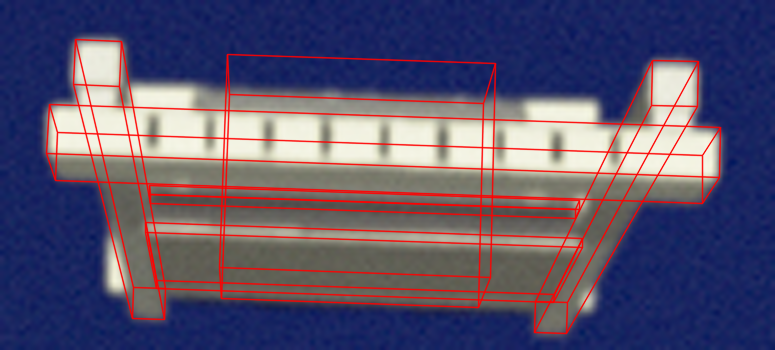

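View pics/c5.png

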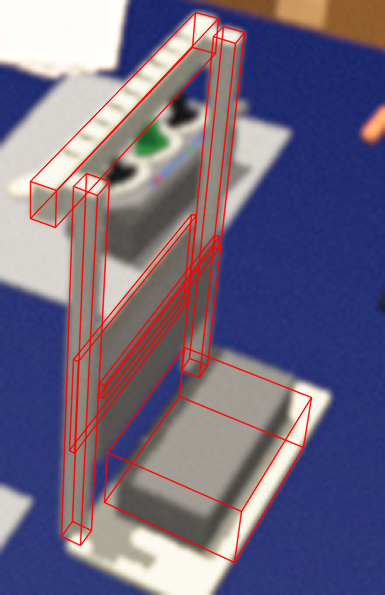

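```bash
cat >> h.py <<'E'
from scipy.spatial.transform import Rotation as Rn
def tool(yaw,L,flip=False):  # lean L deg back toward -x of frame with yaw(rad)
    L=np.radians(L);c,s=np.cos(L),np.sin(L)
    z=np.array([s,0,-c]); x=np.array([-c,0,-s])
    if flip: x=-x
    return Rz(yaw)@np.column_stack([x,np.cross(z,x),z])
def togo(st,R,grasp,back=0):
    """print units to reach grasp point (m) with orientation R, 'back' m retreated"""
    tcp=np.asarray(grasp)+R[:,2]*(.019-back)
    d=(tcp-st["tcp_pos"])/.06; w=Rn.from_matrix(R@st["ee_rot"].T).as_rotvec(degrees=True)/6
    print("t",round(st["time_s"],2),"tcp",st["tcp_pos"].round(4),"target",tcp.round(4)); print("slide units",d.round(3),"twist units",w.round(3),"err deg",round(float(np.linalg.norm(w)*6),2)); return d,w
E
python3 - <<'E'
from h import *
from station import r
P=np.load("poses.npz");tp=P["tray"]
T=load("top0");print(ray(T,(424,293),.06))
R=tool(tp[2],31)
togo(r.sense(),R,pose(tp,[0,0,.115])[0],.11)
E
```

```text
[ 0.21078419 -0.37213495  0.06      ]
t 0.15 tcp [ 0.1815 -0.5976  0.2217] target [ 0.4715 -0.3362  0.193 ]
slide units [ 4.833  4.357 -0.479] twist units [ 0.112 -5.229 -5.039] err deg 43.58
```

servo_tool(
  slide=[
    [0.2, 0.1, 0.4],
    [0.4, 0.37, 0.4],
    [0.42, 0.38, 0],
    [0.42, 0.38, 0],
    [0.42, 0.38, 0],
    [0.42, 0.38, 0],
    [0.42, 0.38, 0],
    [0.42, 0.38, 0],
    [0.42, 0.38, 0],
    [0.42, 0.38, -0.2],
    [0.42, 0.38, -0.2],
    [0.45, 0.46, -0.2],
  ],
  twist=[
    [0.01, -0.436, -0.42],
    [0.01, -0.436, -0.42],
    [0.01, -0.436, -0.42],
    [0.01, -0.436, -0.42],
    [0.01, -0.436, -0.42],
    [0.01, -0.436, -0.42],
    [0.01, -0.436, -0.42],
    [0.01, -0.436, -0.42],
    [0.01, -0.436, -0.42],
    [0.01, -0.436, -0.42],
    [0.01, -0.436, -0.42],
    [0.01, -0.436, -0.42],
  ],
  gripper=[0, 0, 0, 0, 0, 0, 0, 0, 0, 0, 0, 0],
)

```text
time_s: 1.65
tcp_pos: [0.4721, -0.3364, 0.2344]
ee_rot: [[-0.83, 0.246, 0.501], [0.211, 0.969, -0.127], [-0.517, 0.0, -0.856]]
wrist_force: [0.4, -0.8, 0.6]
gripper_width: 0.997
```

```bash
python3 - <<'E'
from h import *
from station import r
P=np.load("poses.npz");tp=P["tray"]
c=r.capture("wrist");np.savez("pics/w1.npz",**c)
R=tool(tp[2],31)
st=r.sense();togo(st,R,pose(tp,[0,0,.115])[0],.11);print(st["joints"].round(1))
draw(c,[(tp,tray,(0,0,255))],0,0,560,420,1.4,"pics/w1.png")
E
```

```text
t 1.7 tcp [ 0.4717 -0.3328  0.2311] target [ 0.4715 -0.3362  0.193 ]
slide units [-0.005 -0.057 -0.634] twist units [-0.034 -0.009  0.012] err deg 0.22
[-21.4   5.1 -24.8  -7.8 -29.6 -77. ]
```

View pics/w1.png

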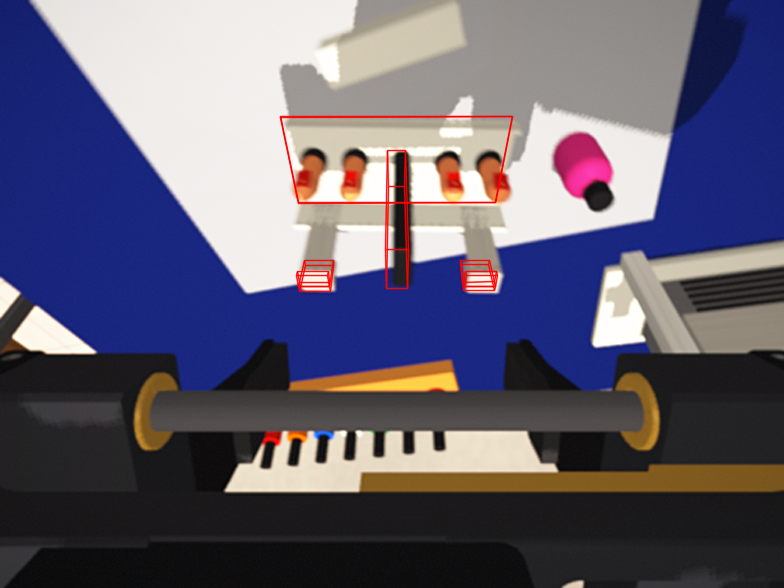

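```bash
python3 - <<'E'
from h import *
c=load("w1");draw(c,[],190,70,190,145,4.2,"pics/w1b.png")
tp=np.load("poses.npz")["tray"]
p=(proj(c,pose(tp,np.array([[0,0,.13],[-.04,.09,0],[-.04,-.09,0],[.057,.065,.095],[.057,-.065,.095]]))));print(p)
E
```

```text
[[283.21736946 192.57057017]
 [365.82718382  82.94571598]
 [200.52194236  83.37332756]
 [341.91299487 207.66227233]
 [224.79372367 207.85132537]]
```

View pics/w1b.png

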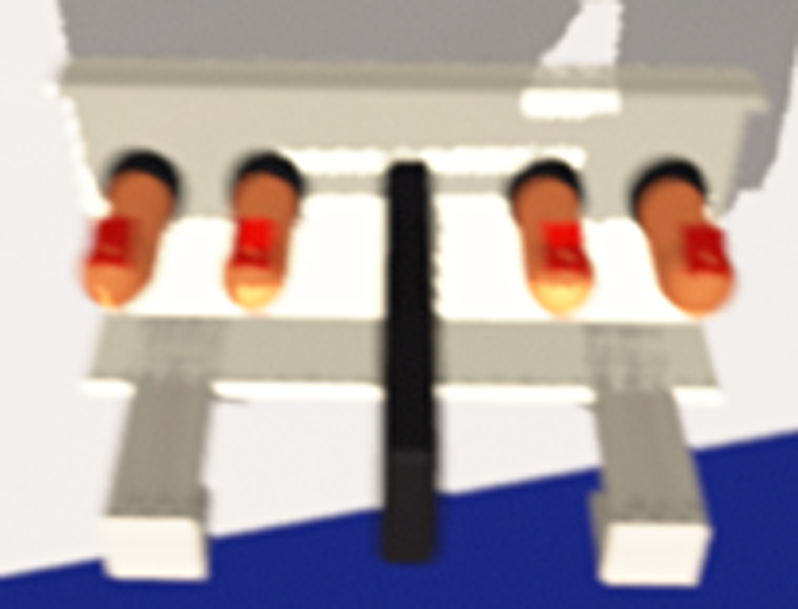

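```bash
python3 - <<'E'
from h import *
c=load("w1");T=load("top0");S=load("scene0")
a=lambda x,y:np.array([(x+.5)/4.2-.5+190,(y+.5)/4.2-.5+70])
a1=lambda x,y:np.array([(x+.5)/7-.5+350,(y+.5)/7-.5+150])
m=lambda *v:np.array(v)/1000
tp=np.load("poses.npz")["tray"]
W=[(c,m(57,-65,95),a(157,579)),(c,m(57,65,95),a(652,585)),(c,m(-17,0,130),a(410,452)),(c,m(17,0,130),a(410,560)),(c,m(40,-90,27),a(92,388)),(c,m(40,90,27),a(716,395))]
p,r=fit(W[:4],tp);print(p,np.degrees(p[2]),r.round(1))
tq=[(T,m(46,65,95),a1(333,105)),(T,m(46,-65,95),a1(640,183)),(T,m(-40,90,3),a1(183,318)),(T,m(-40,-90,3),a1(582,420))]
p,r=fit(W[:4]+tq,tp);print(p,np.degrees(p[2]),r.round(1))
E
```

```text
[ 0.51681147 -0.34391187 -0.25645127] -14.693575612367443 [[ 0.3 -0.7]
 [-0.2 -1.5]
 [ 0.3  0.2]
 [-0.4  1.9]]
[ 0.51707495 -0.34424819 -0.25296731] -14.49395937710913 [[ 0.3 -0.3]
 [-0.3 -1.4]
 [-0.1  0.5]
 [-0.6  2.2]
 [-0.5  0.2]
 [-0.2  0.2]
 [-1.4  0.2]
 [-1.4  0.2]]
```

```bash
python3 - <<'E'
from h import *
from station import r
P=dict(np.load("poses.npz"));P["tray"]=np.array([.517,-.3445,np.radians(-14.5)]);np.savez("poses.npz",**P);tp=P["tray"]
R=tool(tp[2],31);st=r.sense()
togo(st,R,pose(tp,[0,0,.115])[0],.06);togo(st,R,pose(tp,[0,0,.113])[0],0)
E
```

```text
t 1.7 tcp [ 0.4717 -0.3328  0.2311] target [ 0.4966 -0.3392  0.1501]
slide units [ 0.413 -0.108 -1.349] twist units [-0.034 -0.009 -0.056] err deg 0.4
t 1.7 tcp [ 0.4717 -0.3328  0.2311] target [ 0.5265 -0.347   0.0967]
slide units [ 0.912 -0.236 -2.239] twist units [-0.034 -0.009 -0.056] err deg 0.4
```

servo_tool(
  slide=[
    [0.1, 0, -0.3],
    [0.1, 0, -0.3],
    [0.1, 0, -0.3],
    [0.1, -0.1, -0.3],
    [0, 0, 0],
    [0, 0, 0],
  ],
  twist=[
    [0, 0, 0],
    [0, 0, 0],
    [0, 0, 0],
    [-0.03, 0, -0.05],
    [0, 0, 0],
    [0, 0, 0],
  ],
  gripper=[0, 0, 0, 0, 0, 0],
)

```text
time_s: 2.45
tcp_pos: [0.4954, -0.3431, 0.1631]
ee_rot: [[-0.83, 0.249, 0.499], [0.211, 0.968, -0.132], [-0.516, -0.004, -0.856]]
wrist_force: [1.0, 0.5, 0.7]
gripper_width: 1.002
```

```bash
python3 - <<'E'
from h import *
from station import r
tp=np.load("poses.npz")["tray"]
R=tool(tp[2],31);st=r.sense()
togo(st,R,pose(tp,[0,0,.113])[0],0)
c=r.capture("wrist");np.savez("pics/w2.npz",**c);draw(c,[(tp,tray,(0,0,255))],90,70,380,230,2.1,"pics/w2.png")
E
```

```text
t 2.45 tcp [ 0.4954 -0.3431  0.1631] target [ 0.5265 -0.347   0.0967]
slide units [ 0.517 -0.064 -1.106] twist units [ 0.04   0.006 -0.014] err deg 0.26
```

View pics/w2.png

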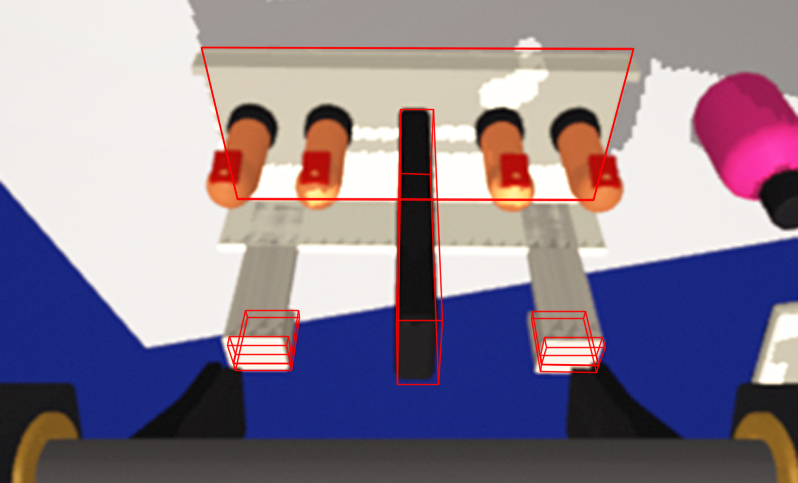

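The model matches the handle within about 2 px, so I'll move in and grip.

servo_tool(
  slide=[
    [0.13, -0.02, -0.27],
    [0.13, -0.02, -0.27],
    [0.13, -0.02, -0.28],
    [0.13, 0, -0.28],
    [0, 0, 0],
    [0, 0, 0],
    [0, 0, 0],
    [0, 0, 0],
    [0, 0, 0],
    [0, 0, 0],
  ],
  twist=[
    [0.02, 0, 0],
    [0.02, 0, 0],
    [0, 0, 0],
    [0, 0, 0],
    [0, 0, 0],
    [0, 0, 0],
    [0, 0, 0],
    [0, 0, 0],
    [0, 0, 0],
    [0, 0, 0],
  ],
  gripper=[0, 0, 0, 0, 0.5, 1, 1, 1, 1, 1],
)

```text
time_s: 3.75
tcp_pos: [0.5266, -0.3466, 0.0968]
ee_rot: [[-0.83, 0.249, 0.499], [0.214, 0.968, -0.128], [-0.516, 0.0, -0.857]]
wrist_force: [0.1, -0.0, -0.5]
gripper_width: 0.405
```

```bash
python3 - <<'E'
from h import *
from station import r
st=r.sense();print(st["gripper_width"]*87,st["wrist_force"],st["tcp_pos"],st["moment"])
tp=np.load("poses.npz")["tray"]
c=r.capture("wrist");np.savez("pics/w3.npz",**c);draw(c,[(tp,tray,(0,0,255))],90,70,380,230,2.1,"pics/w3.png")
E
```

```text
35.20693630708513 [ 0.05149461 -0.01081584 -0.52109176] [ 0.52659663 -0.34664275  0.09681644] [0.23750076 1.03565523 0.04384461]
```

View pics/w3.png

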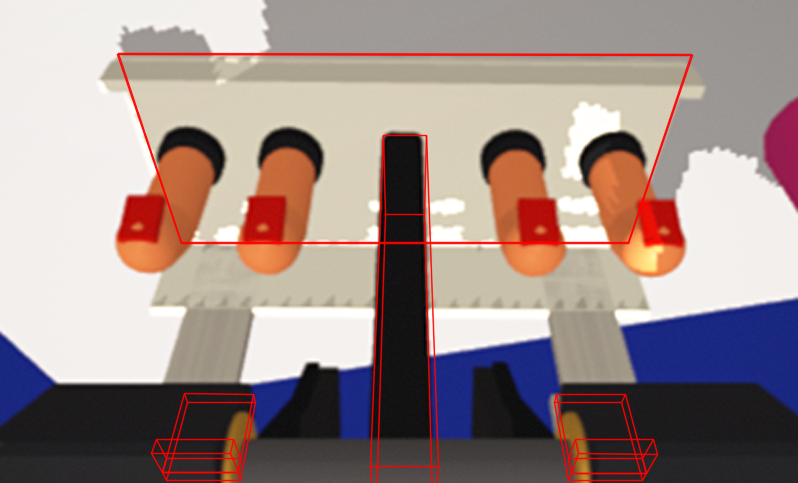

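servo_tool(
  slide=[
    [0, 0, 0],
    [0, 0, 0],
    [0, 0, 0],
    [0, 0, 0],
    [0, 0, 0],
    [0, 0, 0],
    [0, 0, 0],
    [0, 0, 0],
  ],
  twist=[
    [0, 0, 0],
    [0, 0, 0],
    [0, 0, 0],
    [0, 0, 0],
    [0, 0, 0],
    [0, 0, 0],
    [0, 0, 0],
    [0, 0, 0],
  ],
  gripper=[1, 1, 1, 1, 1, 1, 1, 1],
)

```text
time_s: 4.8
tcp_pos: [0.5266, -0.3467, 0.0966]
ee_rot: [[-0.83, 0.249, 0.499], [0.214, 0.968, -0.128], [-0.515, 0.0, -0.857]]
wrist_force: [0.1, -3.0, 0.7]
gripper_width: 0.156
```

```bash
python3 - <<'E'
from h import *
from station import r
st=r.sense();print(st["gripper_width"]*87,st["wrist_force"],st["tcp_pos"],st["moment"])
tp=np.load("poses.npz")["tray"]
c=r.capture("wrist");np.savez("pics/w4.npz",**c);draw(c,[(tp,tray,(0,0,255))],90,70,380,230,2.1,"pics/w4.png")
E
```

```text
13.543530622346521 [ 0.07080338 -2.97047447  0.72496617] [ 0.52663349 -0.34670728  0.09659642] [-0.12773235  1.10638619 -0.22230958]
```

View pics/w4.png

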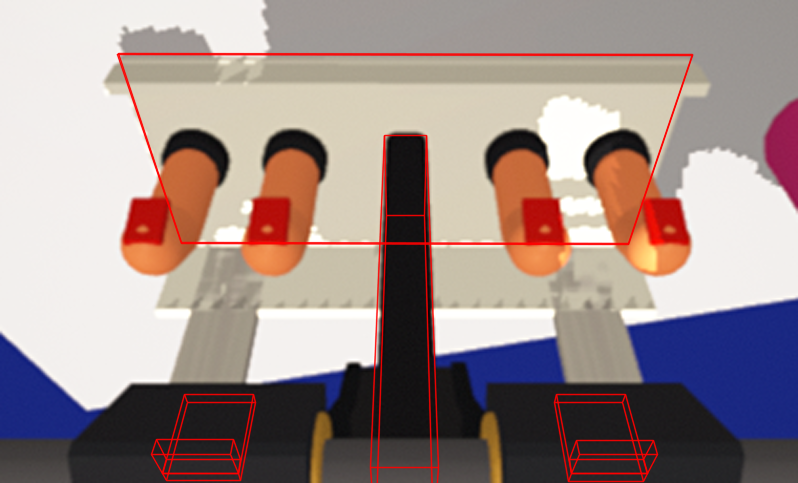

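servo_tool(
  slide=[
    [0, 0, 0.1],
    [0, 0, 0.2],
    [0, 0, 0.3],
    [0, 0, 0.3],
    [0, 0, 0.3],
    [0, 0, 0.3],
    [0, 0, 0.3],
    [0, 0, 0.3],
    [0, 0, 0.3],
    [0, 0, 0.3],
    [0, 0, 0.1],
    [0, 0, 0],
  ],
  twist=[
    [0, 0, 0],
    [0, 0, 0],
    [0, 0, 0],
    [0, 0, 0],
    [0, 0, 0],
    [0, 0, 0],
    [0, 0, 0],
    [0, 0, 0],
    [0, 0, 0],
    [0, 0, 0],
    [0, 0, 0],
    [0, 0, 0],
  ],
  gripper=[1, 1, 1, 1, 1, 1, 1, 1, 1, 1, 1, 1],
)

```text
time_s: 6.35
tcp_pos: [0.5264, -0.3464, 0.2652]
ee_rot: [[-0.83, 0.249, 0.5], [0.214, 0.968, -0.128], [-0.516, 0.001, -0.857]]
wrist_force: [-0.1, 0.4, -4.6]
gripper_width: 0.158
```

```bash
cat >> h.py <<'E'
def trayfromtool(st,dx=.0098,L=31,dz=.0966):
    """tray origin & R assuming rigid grip: tray frame = tool leaned L"""
    R=st["ee_rot"]@tool(0,L).T
    return st["tcp_pos"]-R@np.array([dx,0,dz]),R
E
python3 - <<'E'
from h import *
from station import r
st=r.sense();print(st["gripper_width"]*87,st["wrist_force"],st["moment"])
sp=np.load("poses.npz")["stat"]
R=tool(sp[2],31); o=pose(sp,[-.11,0,0])[0]; tcp=o+Rz(sp[2])@[.0098,0,0]+[0,0,.165+.0966]
togo(st,R,tcp-R[:,2]*.019)
c=r.capture("wrist");np.savez("pics/w5.npz",**c);t,RR=trayfromtool(st);print(t,RR.round(3))
cv2.imwrite("pics/w5.png",np.vstack([c["image"][60:300]]))
E
```

```text
13.7090696485289 [-0.07770254  0.43027711 -4.64573572] [ 0.3987007   1.66155618 -0.00825114]
t 6.35 tcp [ 0.5264 -0.3464  0.2652] target [ 0.5697 -0.0146  0.2616]
slide units [ 0.721  5.531 -0.06 ] twist units [-0.004  0.01   2.069] err deg 12.41
[ 0.51702034 -0.34397315  0.16857923] [[ 0.968  0.249 -0.001]
 [-0.249  0.968 -0.   ]
 [ 0.001  0.001  1.   ]]
```

View pics/w5.png

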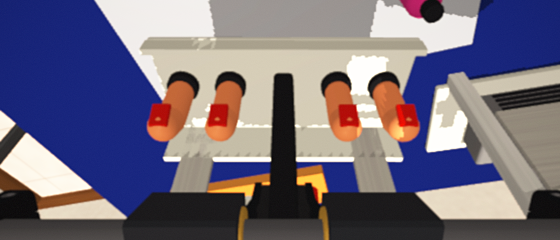

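servo_tool(
  slide=[
    [0.02, 0.2, 0],
    [0.06, 0.4, 0],
    [0.07, 0.55, 0],
    [0.07, 0.6, 0],
    [0.07, 0.6, 0],
    [0.07, 0.6, 0],
    [0.07, 0.6, 0],
    [0.07, 0.6, 0],
    [0.07, 0.58, 0],
    [0.07, 0.45, 0],
    [0.07, 0.25, 0],
    [0.01, 0.1, -0.06],
  ],
  twist=[
    [0, 0, 0.1],
    [0, 0, 0.19],
    [0, 0, 0.19],
    [0, 0, 0.19],
    [0, 0, 0.19],
    [0, 0, 0.19],
    [0, 0, 0.19],
    [0, 0, 0.19],
    [0, 0, 0.19],
    [0, 0, 0.19],
    [0, 0, 0.19],
    [0, 0, 0.07],
  ],
  gripper=[1, 1, 1, 1, 1, 1, 1, 1, 1, 1, 1, 1],
)

```text
time_s: 7.9
tcp_pos: [0.5701, -0.0139, 0.2609]
ee_rot: [[-0.856, 0.034, 0.515], [0.029, 0.999, -0.017], [-0.516, 0.001, -0.857]]
wrist_force: [-0.2, -0.0, -3.7]
gripper_width: 0.156
```

servo_tool(
  slide=[
    [0, 0, 0],
    [0, 0, 0],
    [0, 0, 0],
  ],
  twist=[
    [0, 0, 0],
    [0, 0, 0],
    [0, 0, 0],
  ],
  gripper=[1, 1, 1],
)

```text
time_s: 8.28
tcp_pos: [0.5698, -0.0154, 0.261]
ee_rot: [[-0.856, 0.036, 0.515], [0.031, 0.999, -0.018], [-0.515, 0.0, -0.857]]
wrist_force: [0.1, 0.5, -3.8]
gripper_width: 0.159
```

```bash
cat >> h.py <<'E'
def seg3(c,ss,o,R,x,y,k,im,cl):
    for a,b in ss:
        u=(proj(c,np.array([a,b])@R.T+o)-[x,y]+.5)*k-.5
        cv2.line(im,tuple(int(v) for v in u[0]),tuple(int(v) for v in u[1]),cl,1,cv2.LINE_AA)
E
python3 - <<'E'
from h import *
from station import r
st=r.sense();print(st["gripper_width"]*87,st["wrist_force"],st["moment"],st["joints"].round(1))
sp=np.load("poses.npz")["stat"]
R=tool(sp[2],31); o=pose(sp,[-.11,0,0])[0]; tcp=o+Rz(sp[2])@[.0098,0,0]+[0,0,.165+.0966]
togo(st,R,tcp-R[:,2]*.019)
t,RR=trayfromtool(st);print(t)
for n,(x,y,w,h,k) in dict(wrist=(0,60,560,270,1.4),top=(230,75,155,90,5),scene=(240,170,190,180,3.2)).items():
    c=r.capture(n);np.savez(f"pics/{n}6.npz",**c)
    im=cv2.resize(c["image"][y:y+h,x:x+w],None,fx=k,fy=k,interpolation=cv2.INTER_CUBIC)
    if n!="wrist": seg3(c,tray,t,RR,x,y,k,im,(0,0,255))
    seg3(c,stat,np.array([sp[0],sp[1],0]),Rz(sp[2]),x,y,k,im,(0,255,0))
    cv2.imwrite(f"pics/{n}6.png",im)
E
```

```text
13.837687626001754 [ 0.07280201  0.45964361 -3.78763402] [ 0.04424858  1.64249205 -0.0538743 ] [  19.1    0.9  -36.5   25.6  -25.5 -131.8]
t 8.28 tcp [ 0.5698 -0.0154  0.261 ] target [ 0.5697 -0.0146  0.2616]
slide units [-0.002  0.014  0.009] twist units [-0.004  0.003  0.008] err deg 0.05
[ 0.56000686 -0.01504607  0.16444226]
```

View pics/wrist6.png

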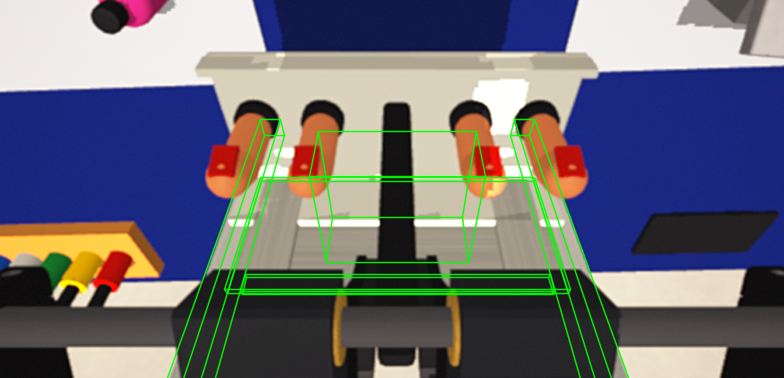

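View pics/top6.png

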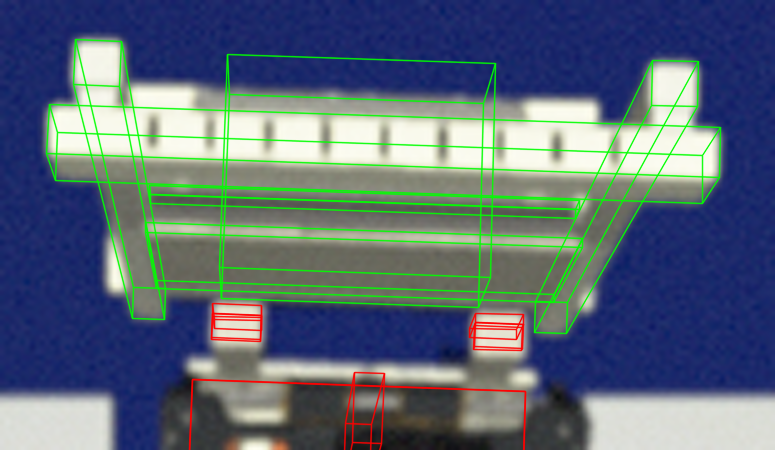

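View pics/scene6.png

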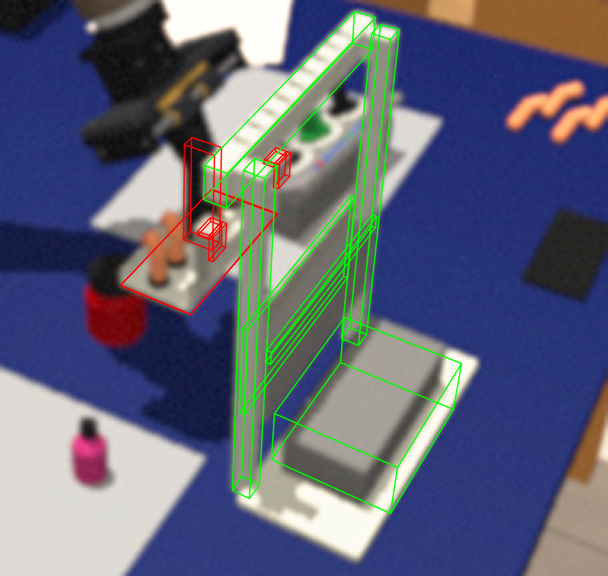

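```bash
python3 - <<'E'
from h import *
from station import r
sp=np.load("poses.npz")["stat"];t,RR=trayfromtool(r.sense())
c=load("top6");x,y,w,h,k=258,110,95,42,8
im0=cv2.resize(c["image"][y:y+h,x:x+w],None,fx=k,fy=k,interpolation=cv2.INTER_CUBIC);im=im0.copy()
seg3(c,tray,t,RR,x,y,k,im,(0,0,255));seg3(c,box(0,5,-115,115,90,200),np.array([sp[0],sp[1],0]),Rz(sp[2]),x,y,k,im,(0,255,0))
im0=cv2.convertScaleAbs(im0,alpha=1.3)
cv2.imwrite("pics/top6b.png",np.vstack([im0[:280],im[:280]]))
g=c["image"].astype(int).sum(2)
for u in (270,290,310,330,340): print(u,g[112:125,u])
for u in (276,278,280): print(u,g[130:150,u])
for u in (328,330,332): print(u,g[130:150,u])
P=np.array([[.057,.065,.095],[.057,-.065,.095]])@RR.T+t;print(proj(c,P))
for X in (-.115,-.05,0,.05,.115): print(proj(c,pose(sp,[[0,X,.2],[.005,X,.2]])).round(1).tolist())
E
```

```text
270 [381 334 271 258 282 322 342 445 555 543 405 292 300]
290 [397 374 320 260 268 310 325 340 396 477 462 382 306]
310 [394 395 368 306 270 273 315 333 371 470 537 468 368]
330 [386 388 396 353 292 257 278 317 328 384 464 509 434]
340 [380 403 396 385 315 263 264 304 330 373 479 558 511]
276 [297 307 323 330 333 466 624 672 668 665 667 674 667 600 466 341 303 312
 289 321]
278 [302 305 320 320 326 472 622 677 661 667 664 671 656 606 451 332 303 306
 311 323]
280 [301 312 312 321 326 453 608 669 669 668 663 662 658 609 464 354 315 310
 323 347]
328 [301 289 297 299 323 331 333 471 630 673 666 662 673 663 673 603 466 342
 303 305]
330 [298 301 304 316 324 331 324 468 631 671 671 664 663 667 665 609 459 336
 307 309]
332 [307 306 298 302 304 316 321 477 626 669 673 666 661 666 666 601 472 343
 341 443]
[[276.91145932 135.50084726]
 [329.38293265 137.36016475]]
[[346.1, 124.1], [346.2, 122.3]]
[[321.4, 123.3], [321.5, 121.4]]
[[302.4, 122.6], [302.5, 120.7]]
[[283.4, 121.9], [283.5, 120.1]]
[[258.7, 121.0], [258.8, 119.2]]
```

View pics/top6b.png

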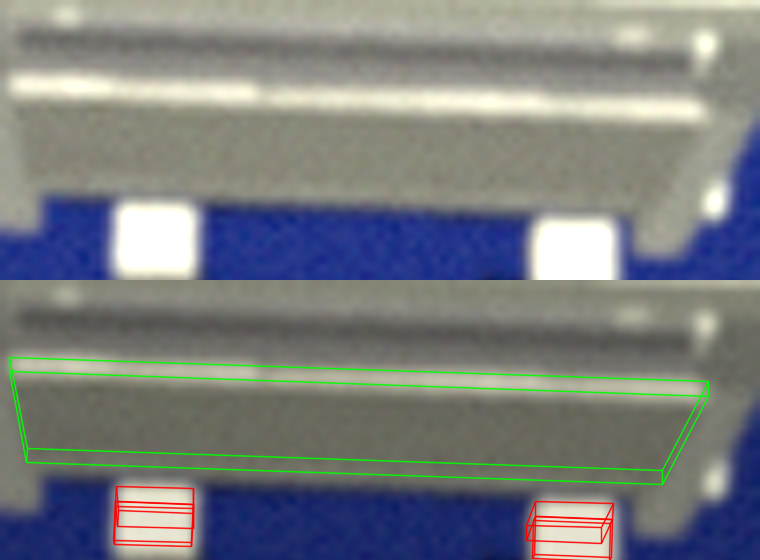

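servo_tool(
  slide=[
    [0, 0, -0.1],
    [0, 0, -0.1],
    [0.06, 0, 0],
    [0.15, -0.01, 0],
    [0.2, -0.01, 0],
    [0.2, -0.01, 0],
    [0.2, -0.01, 0],
    [0.15, 0, 0],
    [0.1, 0, 0],
    [0.03, 0, 0],
    [0, 0, 0],
    [0, 0, 0],
  ],
  twist=[
    [0, 0, 0],
    [0, 0, 0],
    [0, 0, 0],
    [0, 0, 0],
    [0, 0, 0],
    [0, 0, 0],
    [0, 0, 0],
    [0, 0, 0],
    [0, 0, 0],
    [0, 0, 0],
    [0, 0, 0],
    [0, 0, 0],
  ],
  gripper=[1, 1, 1, 1, 1, 1, 1, 1, 1, 1, 1, 1],
)

```text
time_s: 9.93
tcp_pos: [0.6349, -0.0173, 0.249]
ee_rot: [[-0.857, 0.035, 0.515], [0.03, 0.999, -0.018], [-0.515, 0.0, -0.857]]
wrist_force: [0.8, 0.5, -3.4]
gripper_width: 0.157
```

```bash
cat > look.py <<'E'
from h import *
from station import r
import sys
i=sys.argv[1]
st=r.sense();print(st["time_s"],st["gripper_width"]*87,st["wrist_force"],st["moment"])
sp=np.load("poses.npz")["stat"]
t,RR=trayfromtool(st);d=Rz(sp[2]).T@(t-[sp[0],sp[1],0]);print("tray in station mm",(d*1000).round(1), Rn.from_matrix(Rz(sp[2]).T@RR).as_rotvec(degrees=True).round(2))
for n,(x,y,w,h,k) in dict(top=(250,95,110,60,7),scene=(290,190,120,110,5)).items():
    c=r.capture(n);np.savez(f"pics/{n}{i}.npz",**c)
    im0=cv2.resize(c["image"][y:y+h,x:x+w],None,fx=k,fy=k,interpolation=cv2.INTER_CUBIC);im=im0.copy()
    seg3(c,tray,t,RR,x,y,k,im,(0,0,255))
    seg3(c,stat,np.array([sp[0],sp[1],0]),Rz(sp[2]),x,y,k,im,(0,255,0))
    cv2.imwrite(f"pics/{n}{i}.png",im);cv2.imwrite(f"pics/{n}{i}r.png",im0)
E
python3 look.py 7
```

```text
9.925 13.658114260389533 [ 0.81390109  0.50630388 -3.37773587] [ 0.04214763  1.69601722 -0.02759221]
tray in station mm [-44.7  -0.4 152.4] [ 0.02 -0.    0.02]
```

View pics/top7.png

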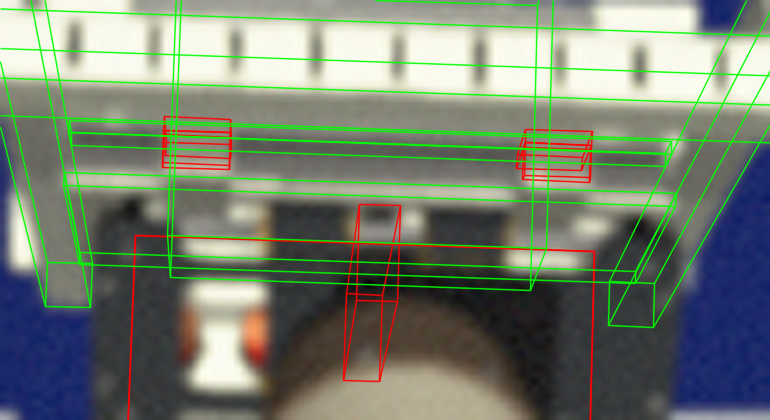

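View pics/scene7.png

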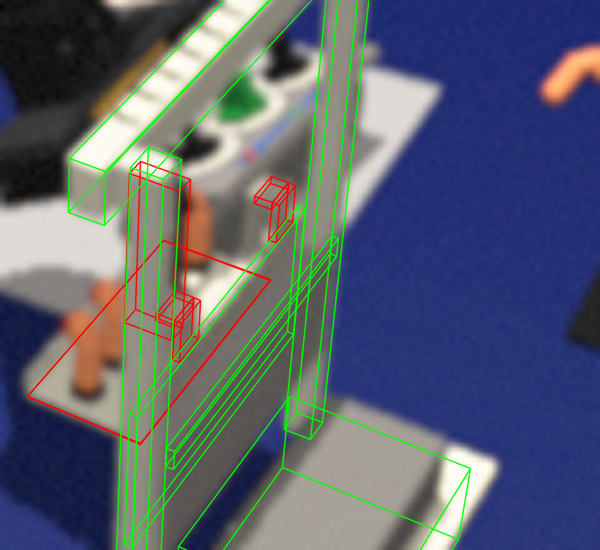

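View pics/scene7r.png

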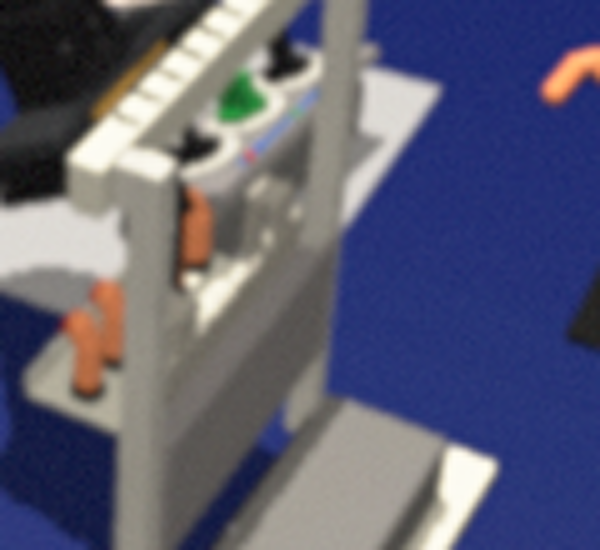

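servo_tool(
  slide=[
    [0, 0, -0.06],
    [0, 0, -0.06],
    [0, 0, -0.06],
    [0, 0, -0.06],
    [0, 0, -0.06],
    [0, 0, 0],
  ],
  twist=[
    [0, 0, 0],
    [0, 0, 0],
    [0, 0, 0],
    [0, 0, 0],
    [0, 0, 0],
    [0, 0, 0],
  ],
  gripper=[1, 1, 1, 1, 1, 1],
)

```text
time_s: 10.78
tcp_pos: [0.6349, -0.0174, 0.2303]
ee_rot: [[-0.857, 0.035, 0.514], [0.03, 0.999, -0.018], [-0.514, -0.0, -0.858]]
wrist_force: [0.5, -0.1, -3.0]
gripper_width: 0.158
```

servo_tool(
  slide=[
    [0, 0, -0.04],
    [0, 0, -0.04],
    [0, 0, 0],
  ],
  twist=[
    [0, 0, 0],
    [0, 0, 0],
    [0, 0, 0],
  ],
  gripper=[1, 1, 1],
)

```text
time_s: 11.15
tcp_pos: [0.635, -0.0173, 0.2258]
ee_rot: [[-0.857, 0.035, 0.514], [0.03, 0.999, -0.018], [-0.515, 0.0, -0.857]]
wrist_force: [-0.8, -1.3, -4.0]
gripper_width: 0.157
```

```bash
python3 look.py 8
```

```text
11.15 13.694456666780098 [-0.75341022 -1.27275073 -3.96254044] [ 6.82179745e-04  1.65259422e+00 -5.45273865e-02]
tray in station mm [-44.7  -0.4 129.2] [0.01 0.03 0.01]
```

View pics/scene8.png

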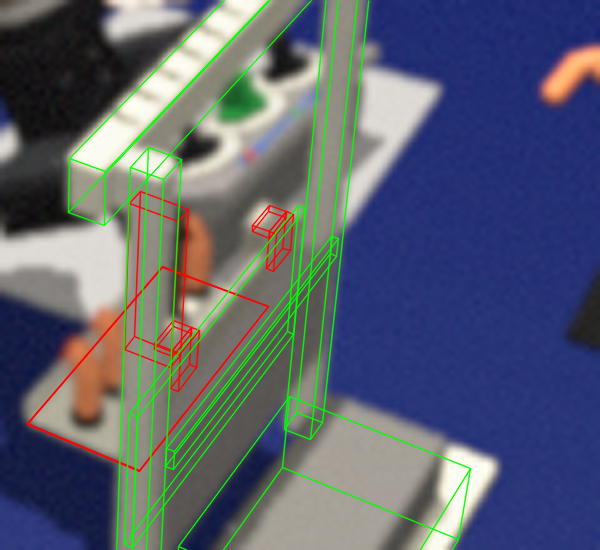

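View pics/top8r.png

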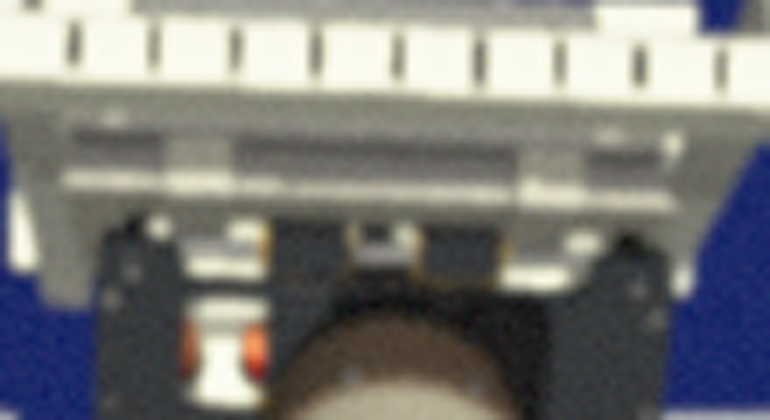

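The hooks now pass over the lip line near top-crop (200,165) and (550,175), with no contact force. I'll keep lowering.

servo_tool(
  slide=[
    [0, 0, -0.05],
    [0, 0, -0.05],
    [0, 0, -0.05],
    [0, 0, -0.05],
    [0, 0, 0],
    [0, 0, 0],
  ],
  twist=[
    [0, 0, 0],
    [0, 0, 0],
    [0, 0, 0],
    [0, 0, 0],
    [0, 0, 0],
    [0, 0, 0],
  ],
  gripper=[1, 1, 1, 1, 1, 1],
)

```text
time_s: 12.0
tcp_pos: [0.6353, -0.0172, 0.2142]
ee_rot: [[-0.856, 0.035, 0.515], [0.03, 0.999, -0.018], [-0.515, 0.0, -0.857]]
wrist_force: [-0.5, -0.6, -3.5]
gripper_width: 0.161
```

servo_tool(
  slide=[
    [0, 0, -0.03],
    [0, 0, -0.02],
    [0, 0, 0],
    [0, 0, 0],
  ],
  twist=[
    [0, 0, 0],
    [0, 0, 0],
    [0, 0, 0],
    [0, 0, 0],
  ],
  gripper=[1, 1, 1, 1],
)

```text
time_s: 12.5
tcp_pos: [0.6353, -0.0172, 0.2112]
ee_rot: [[-0.856, 0.035, 0.515], [0.03, 0.999, -0.018], [-0.515, 0.0, -0.857]]
wrist_force: [0.1, -0.4, -3.6]
gripper_width: 0.159
```

```bash
python3 look.py 9
```

```text
12.5 13.813458206267807 [ 0.0759928  -0.40390237 -3.62234524] [ 0.00946125  1.61116563 -0.02491709]
tray in station mm [-44.3  -0.3 114.6] [ 0.02 -0.02  0.02]
```

servo_tool(
  slide=[
    [0, 0, -0.02],
    [0, 0, -0.02],
    [0, 0, -0.01],
    [0, 0, 0],
  ],
  twist=[
    [0, 0, 0],
    [0, 0, 0],
    [0, 0, 0],
    [0, 0, 0],
  ],
  gripper=[1, 1, 1, 1],
)

```text
time_s: 13.1
tcp_pos: [0.6351, -0.0173, 0.208]
ee_rot: [[-0.857, 0.035, 0.515], [0.03, 0.999, -0.018], [-0.515, 0.0, -0.857]]
wrist_force: [-0.3, -0.5, -4.1]
gripper_width: 0.155
```

servo_tool(
  slide=[
    [0, 0, -0.01],
    [0, 0, -0.01],
    [0, 0, 0],
  ],
  twist=[
    [0, 0, 0],
    [0, 0, 0],
    [0, 0, 0],
  ],
  gripper=[1, 1, 1],
)

```text
time_s: 13.48
tcp_pos: [0.6351, -0.0172, 0.2069]
ee_rot: [[-0.857, 0.035, 0.515], [0.03, 0.999, -0.018], [-0.515, 0.0, -0.857]]
wrist_force: [1.2, -1.0, -4.7]
gripper_width: 0.157
```

servo_tool(
  slide=[
    [0, 0, -0.01],
    [0, 0, -0.01],
    [0, 0, 0],
  ],
  twist=[
    [0, 0, 0],
    [0, 0, 0],
    [0, 0, 0],
  ],
  gripper=[1, 1, 1],
)

```text
time_s: 13.85
tcp_pos: [0.6356, -0.0171, 0.2065]
ee_rot: [[-0.856, 0.035, 0.516], [0.03, 0.999, -0.017], [-0.516, 0.001, -0.856]]
wrist_force: [-1.9, -0.9, -0.4]
gripper_width: 0.158
```

servo_tool(
  slide=[
    [0, 0, -0.01],
    [0, 0, -0.01],
    [0, 0, 0],
    [0, 0, 0],
  ],
  twist=[
    [0, 0, 0],
    [0, 0, 0],
    [0, 0, 0],
    [0, 0, 0],
  ],
  gripper=[1, 1, 1, 1],
)

```text
time_s: 14.35
tcp_pos: [0.6361, -0.017, 0.2063]
ee_rot: [[-0.855, 0.035, 0.518], [0.03, 0.999, -0.017], [-0.518, 0.001, -0.855]]
wrist_force: [-3.7, -0.9, 5.5]
gripper_width: 0.159
```

```bash
python3 look.py 10
```

```text
14.35 13.83503561964357 [-3.66682318 -0.91756223  5.52489186] [-0.33043072  0.97282984 -0.18350766]
tray in station mm [-43.2   0.  109.7] [ 0.06 -0.2   0.04]
```

View pics/scene10r.png

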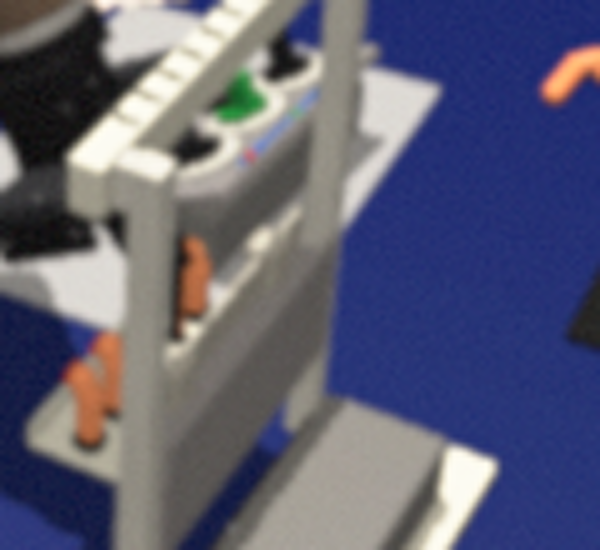

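View pics/top10r.png

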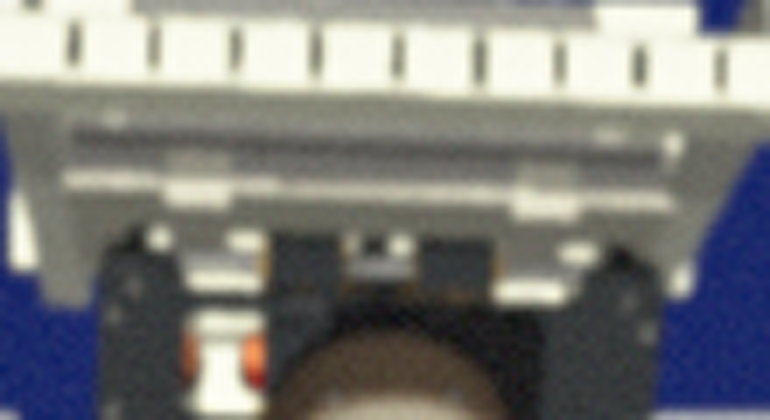

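servo_tool(
  slide=[
    [0, 0, 0.01],
    [0, 0, 0],
    [0, 0, 0],
    [0, 0, 0],
    [0, 0, 0],
    [0, 0, 0],
    [0, 0, 0],
    [0, 0, 0],
    [0, 0, 0],
    [0, 0, 0],
  ],
  twist=[
    [0, 0, 0],
    [0, 0, 0],
    [0, 0, 0],
    [0, 0, 0],
    [0, 0, 0],
    [0, 0, 0],
    [0, 0, 0],
    [0, 0, 0],
    [0, 0, 0],
    [0, 0, 0],
  ],
  gripper=[1, 0.9, 0.8, 0.7, 0.6, 0.5, 0.5, 0.5, 0.5, 0.5],
)

```text
time_s: 15.7
tcp_pos: [0.6352, -0.0172, 0.2052]
ee_rot: [[-0.857, 0.035, 0.515], [0.03, 0.999, -0.018], [-0.515, 0.0, -0.857]]
wrist_force: [0.0, 0.1, -0.2]
gripper_width: 0.502
```

```bash
python3 look.py 11;python3 - <<'E'
from h import *
from station import r
c=r.capture("wrist");cv2.imwrite("pics/w11.png",c["image"])
E
```

```text
15.7 43.6612206216644 [ 0.03277137  0.07082412 -0.22416717] [-0.03361907  1.10841008  0.01823292]
tray in station mm [-44.4  -0.3 108.6] [ 0.02 -0.01  0.02]
```

View pics/w11.png

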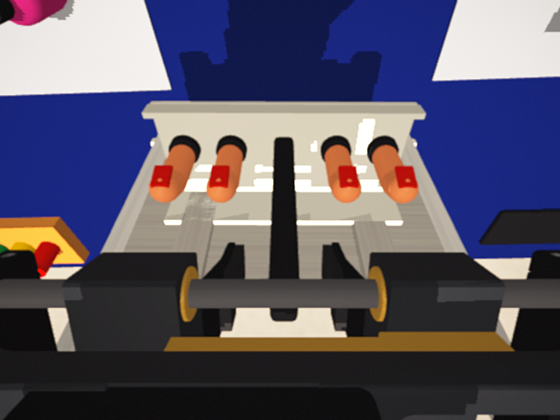

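View pics/scene11r.png

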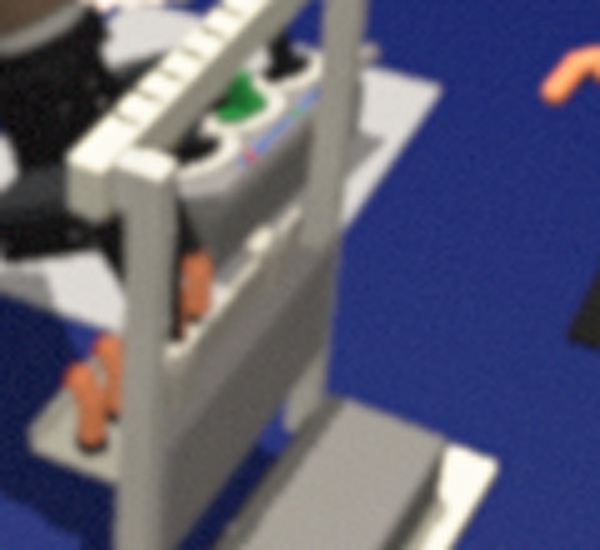

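servo_tool(
  slide=[
    [-0.05, 0, 0.06],
    [-0.1, 0, 0.1],
    [-0.2, 0, 0.2],
    [-0.25, 0.01, 0.2],
    [-0.3, 0.01, 0.2],
    [-0.3, 0.01, 0.2],
    [-0.3, 0.01, 0.2],
    [-0.3, 0.01, 0.2],
    [-0.2, 0.01, 0.1],
    [-0.1, 0, 0],
  ],
  twist=[
    [0, 0, 0],
    [0, 0, 0],
    [0, 0, 0],
    [0, 0, 0],
    [0, 0, 0],
    [0, 0, 0],
    [0, 0, 0],
    [0, 0, 0],
    [0, 0, 0],
    [0, 0, 0],
  ],
  gripper=[0.5, 0.5, 0.5, 0.5, 0.5, 0.5, 0.55, 0.6, 0.6, 0.6],
)

```text
time_s: 17.1
tcp_pos: [0.5087, -0.0134, 0.2935]
ee_rot: [[-0.856, 0.035, 0.516], [0.03, 0.999, -0.017], [-0.517, 0.001, -0.856]]
wrist_force: [-0.4, -0.1, 0.9]
gripper_width: 0.401
```

```bash
python3 look.py 12; python3 - <<'E'
from h import *
from station import r
c=r.capture("wrist");cv2.imwrite("pics/w12.png",c["image"])
n=r.capture("top");cv2.imwrite("pics/t12.png",cv2.resize(n["image"][150:220,120:235],None,fx=6.5,fy=6.5,interpolation=cv2.INTER_CUBIC))
print(r.sense()["joints"].round(1))
E
```

```text
17.1 34.8637230518831 [-0.37811936 -0.08481032  0.85957955] [-0.02146874  1.06815832 -0.01680544]
tray in station mm [-170.8   -0.9  196.9] [ 0.07 -0.1   0.04]
[  23.1   -7.5  -39.1   24.3  -32.1 -132.8]
```

View pics/w12.png

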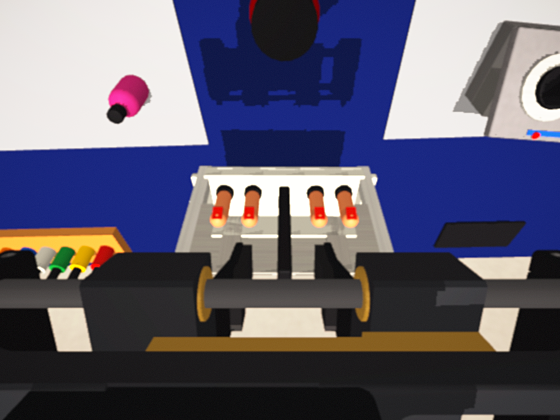

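View pics/top12r.png

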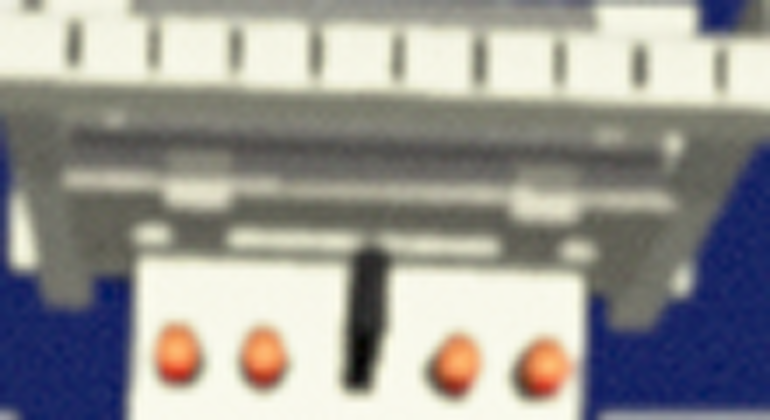

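View pics/t12.png

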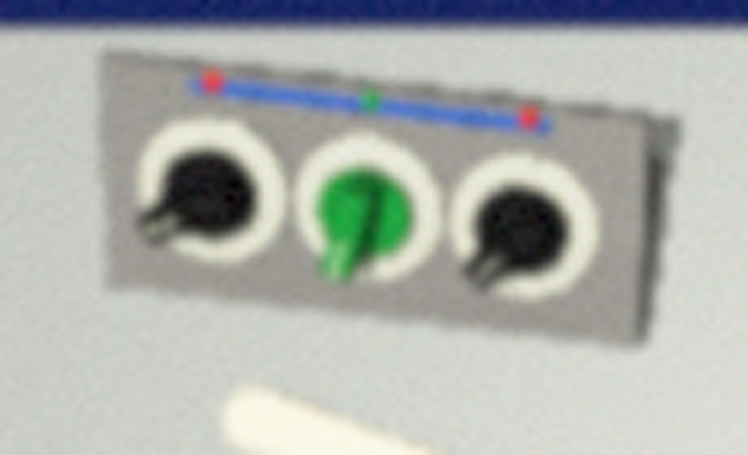

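```bash
cat >> h.py <<'E'
def knobR(yaw,th):
    n=np.array([-.469,0,.883]);n/=np.linalg.norm(n)
    R0=np.column_stack([[n[2],0,-n[0]],[0,1,0],n])   # panel frame: x upslope, z out
    P=Rz(yaw)@R0@Rz(-th)                 # knob grip frame
    return P, P@np.diag([1,-1,-1])       # tool: z=-n, x=bar x
def knobpt(c,y=0,out=.037,th=0,loc=(0,0,0)):
    P,_=knobR(c[2],th); base=pose(c,[c[4],y,c[3]])[0]
    return base+P@np.array([loc[0],loc[1],out+loc[2]])
E
python3 - <<'E'
from h import *
from station import r
c=np.load("poses.npz")["cons"];st=r.sense()
P,R=knobR(c[2],.35);print(knobpt(c))
togo(st,R,knobpt(c),.13)
E
```

```text
[0.52033386 0.34504946 0.09476795]
t 17.3 tcp [ 0.5093 -0.0136  0.2923] target [0.4687 0.3515 0.1928]
slide units [-0.676  6.085 -1.658] twist units [-12.798   1.143  22.505] err deg 155.49
```

servo_tool(
  slide=[
    [-0.1, 0.1, 0.1],
    [-0.1, 0.2, 0.1],
    [-0.1, 0.25, 0],
    [-0.1, 0.3, 0],
    [-0.05, 0.3, 0],
    [-0.05, 0.3, 0],
    [-0.05, 0.3, 0],
    [-0.03, 0.3, 0],
    [0, 0.3, 0],
    [0, 0.3, 0],
    [0, 0.3, 0],
    [0, 0.3, 0],
  ],
  twist=[
    [-0.533, 0.048, 0.938],
    [-0.533, 0.048, 0.938],
    [-0.533, 0.048, 0.938],
    [-0.533, 0.048, 0.938],
    [-0.533, 0.048, 0.938],
    [-0.533, 0.048, 0.938],
    [-0.533, 0.048, 0.938],
    [-0.533, 0.048, 0.938],
    [-0.533, 0.048, 0.938],
    [-0.533, 0.048, 0.938],
    [-0.533, 0.048, 0.938],
    [-0.533, 0.048, 0.938],
  ],
  gripper=[0.6, 0.6, 0.6, 0.6, 0.6, 0.6, 0.6, 0.6, 0.6, 0.6, 0.6, 0.6],
)

```text
time_s: 18.8
tcp_pos: [0.4747, 0.1822, 0.304]
ee_rot: [[-0.218, -0.853, 0.475], [-0.971, 0.239, -0.016], [-0.1, -0.464, -0.88]]
wrist_force: [0.5, 0.2, -0.1]
gripper_width: 0.4
```

```bash
python3 - <<'E'
from h import *
from station import r
c=np.load("poses.npz")["cons"];st=r.sense()
P,R=knobR(c[2],.35);print(st["joints"].round(1))
togo(st,R,knobpt(c),.13)
E
```

```text
[ 50.5  -5.1 -36.8  32.3 -44.8 -85.1]
t 18.8 tcp [0.4747 0.1822 0.304 ] target [0.4687 0.3515 0.1928]
slide units [-0.101  2.823 -1.854] twist units [-6.37   0.559 11.226] err deg 77.51
```

servo_tool(
  slide=[
    [0, 0.3, 0],
    [0, 0.3, 0],
    [0, 0.3, -0.1],
    [0, 0.3, -0.2],
    [0, 0.25, -0.2],
    [-0.02, 0.25, -0.2],
    [-0.02, 0.25, -0.2],
    [-0.02, 0.25, -0.2],
    [-0.02, 0.2, -0.2],
    [-0.02, 0.2, -0.2],
    [0, 0.15, -0.2],
    [0, 0.07, -0.1],
  ],
  twist=[
    [-0.53, 0.047, 0.936],
    [-0.53, 0.047, 0.936],
    [-0.53, 0.047, 0.936],
    [-0.53, 0.047, 0.936],
    [-0.53, 0.047, 0.936],
    [-0.53, 0.047, 0.936],
    [-0.53, 0.047, 0.936],
    [-0.53, 0.047, 0.936],
    [-0.53, 0.047, 0.936],
    [-0.53, 0.047, 0.936],
    [-0.53, 0.047, 0.936],
    [-0.53, 0.047, 0.936],
  ],
  gripper=[0.6, 0.6, 0.6, 0.6, 0.6, 0.6, 0.6, 0.6, 0.6, 0.6, 0.6, 0.6],
)

```text
time_s: 20.3
tcp_pos: [0.4686, 0.351, 0.1949]
ee_rot: [[0.782, -0.417, 0.463], [-0.442, -0.895, -0.059], [0.438, -0.159, -0.885]]
wrist_force: [-0.2, -0.5, 0.7]
gripper_width: 0.399
```

servo_tool(
  slide=[
    [0, 0, 0],
    [0, 0, 0],
  ],
  twist=[
    [0, 0, 0],
    [0, 0, 0],
  ],
  gripper=[0.6, 0.6],
)

```text
time_s: 20.55
tcp_pos: [0.4686, 0.3506, 0.1965]
ee_rot: [[0.779, -0.421, 0.464], [-0.448, -0.892, -0.057], [0.437, -0.164, -0.884]]
wrist_force: [-0.9, -0.2, -0.6]
gripper_width: 0.398
```

```bash
cat > lookk.py <<'E'
from h import *
from station import r
import sys
i=sys.argv[1];th=float(sys.argv[2])
c=np.load("poses.npz")["cons"];st=r.sense()
P,R=knobR(c[2],th);print(st["joints"].round(1),st["wrist_force"].round(1),st["moment"].round(2))
togo(st,R,knobpt(c),float(sys.argv[3]))
w=r.capture("wrist");np.savez(f"pics/k{i}.npz",**w)
cv2.imwrite(f"pics/k{i}r.png",cv2.resize(w["image"],None,fx=1.4,fy=1.4,interpolation=cv2.INTER_CUBIC))
im=cv2.resize(w["image"],None,fx=1.4,fy=1.4,interpolation=cv2.INTER_CUBIC)
for y,t in ((0,th),(.07,None),(-.07,None)):
    if t is not None: seg3(w,box(-21,21,-7,7,12,44),knobpt(c,y,0),knobR(c[2],t)[0],0,0,1.4,im,(0,0,255))
    a=np.linspace(0,2*np.pi,30);Q=np.c_[.022*np.cos(a),.022*np.sin(a),0*a+.014]
    seg3(w,list(zip(Q[:-1],Q[1:])),knobpt(c,y,0),knobR(c[2],0)[0],0,0,1.4,im,(255,0,0))
cv2.imwrite(f"pics/k{i}.png",im)
E
python3 lookk.py 1 .35 .13
```

```text
[ 62.   12.1 -36.9  43.8 -39.  -33.7] [-0.9 -0.2 -0.6] [ 0.05  1.11 -0.  ]
t 20.55 tcp [0.4686 0.3506 0.1965] target [0.4687 0.3515 0.1928]
slide units [ 0.001  0.015 -0.062] twist units [-0.037 -0.018  0.042] err deg 0.36
```

View pics/k1.png

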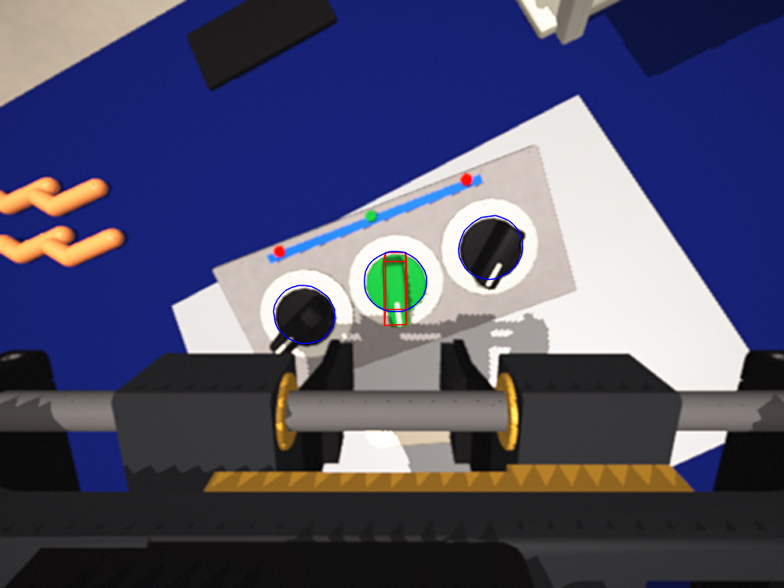

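View pics/k1r.png

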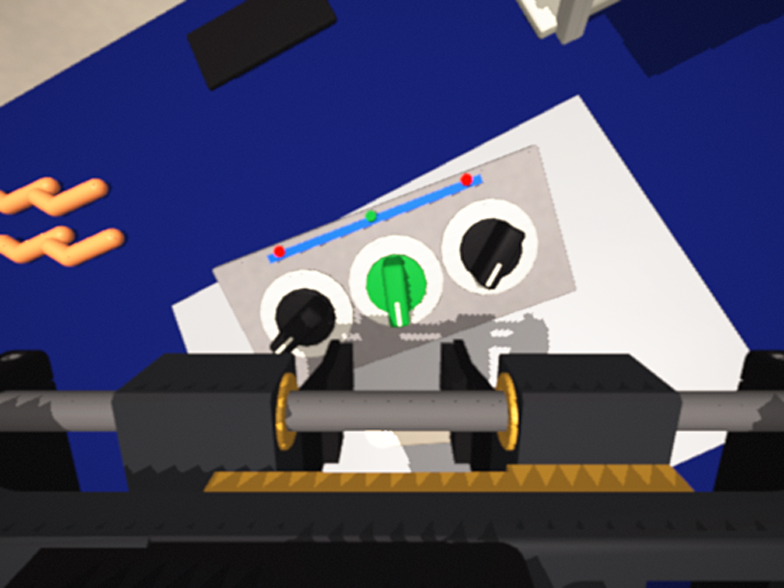

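```bash
python3 - <<'E'
from h import *
w=load("k1");c=np.load("poses.npz")["cons"]
x,y,ww,h,k=235,165,95,75,8
im=cv2.resize(w["image"][y:y+h,x:x+ww],None,fx=k,fy=k,interpolation=cv2.INTER_CUBIC)
th=.25
seg3(w,box(-21,21,-7,7,12,44),knobpt(c,0,0),knobR(c[2],th)[0],x,y,k,im,(0,0,255))
a=np.linspace(0,2*np.pi,40);Q=np.c_[.022*np.cos(a),.022*np.sin(a),0*a+.014]
seg3(w,list(zip(Q[:-1],Q[1:])),knobpt(c,0,0),knobR(c[2],0)[0],x,y,k,im,(255,0,0))
cv2.imwrite("pics/k1z.png",im)
hsv=cv2.cvtColor(w["image"],cv2.COLOR_BGR2HSV)
E
```

```text
(no output)
```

View pics/k1z.png

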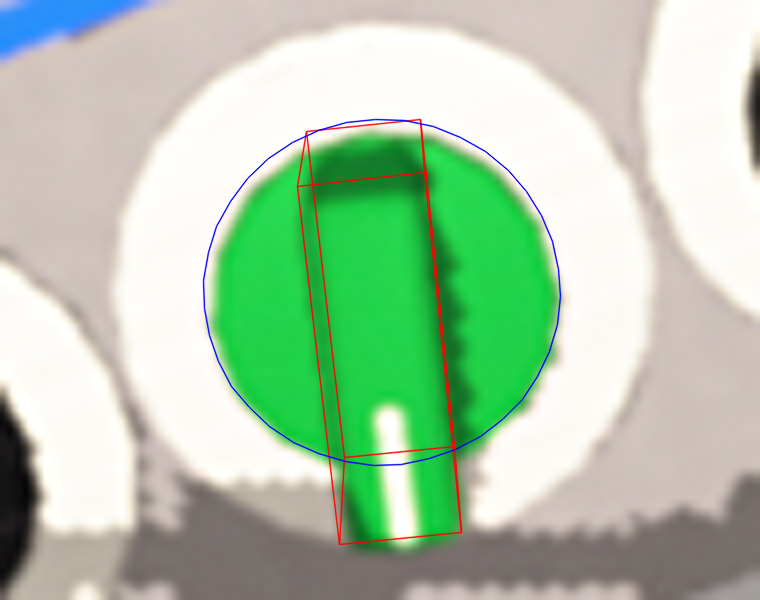

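```bash
python3 - <<'E'
from h import *
from station import r
c=np.load("poses.npz")["cons"];st=r.sense()
P,R=knobR(c[2],.24)
togo(st,R,knobpt(c,0,.038),.04);togo(st,R,knobpt(c,0,.038),0)
E
```

```text
t 20.6 tcp [0.4686 0.3506 0.1968] target [0.5101 0.3463 0.1142]
slide units [ 0.692 -0.071 -1.376] twist units [-0.528  0.045  0.968] err deg 6.62
t 20.6 tcp [0.4686 0.3506 0.1968] target [0.5287 0.344  0.0789]
slide units [ 1.002 -0.11  -1.965] twist units [-0.528  0.045  0.968] err deg 6.62
```

servo_tool(
  slide=[
    [0.1, -0.01, -0.2],
    [0.12, -0.01, -0.24],
    [0.12, -0.01, -0.24],
    [0.12, -0.01, -0.24],
    [0.12, -0.02, -0.24],
    [0.11, -0.01, -0.22],
    [0, 0, 0],
    [0, 0, 0],
  ],
  twist=[
    [-0.13, 0.01, 0.24],
    [-0.13, 0.01, 0.24],
    [-0.13, 0.01, 0.24],
    [-0.13, 0.01, 0.24],
    [0, 0, 0],
    [0, 0, 0],
    [0, 0, 0],
    [0, 0, 0],
  ],
  gripper=[0.6, 0.6, 0.6, 0.6, 0.6, 0.6, 0.6, 0.6],
)

```text
time_s: 21.6
tcp_pos: [0.5099, 0.3463, 0.1141]
ee_rot: [[0.822, -0.329, 0.466], [-0.342, -0.938, -0.058], [0.456, -0.112, -0.883]]
wrist_force: [1.0, -0.4, 0.1]
gripper_width: 0.403
```

```bash
python3 lookk.py 2 .24 -.001
```

```text
[ 52.5  19.7 -42.8  64.1 -26.7 -41.6] [ 1.  -0.4  0.1] [0.07 1.09 0.01]
t 21.6 tcp [0.5099 0.3463 0.1141] target [0.5296 0.3439 0.0771]
slide units [ 0.329 -0.04  -0.616] twist units [-0.003  0.003 -0.004] err deg 0.04
```

View pics/k2.png

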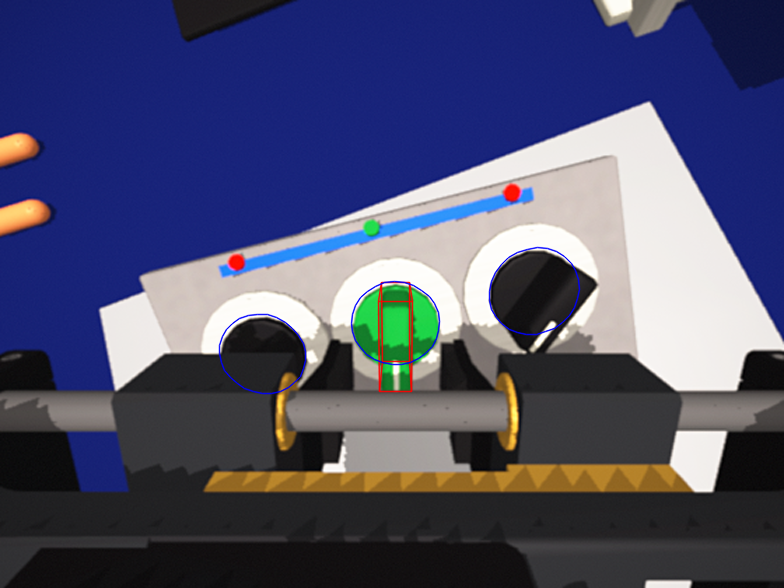

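servo_tool(
  slide=[
    [0.08, -0.01, -0.15],
    [0.08, -0.01, -0.15],
    [0.08, -0.01, -0.15],
    [0.07, -0.01, -0.13],
    [0, 0, 0],
    [0, 0, 0],
    [0, 0, 0],
    [0, 0, 0],
    [0, 0, 0],
    [0, 0, 0],
    [0, 0, 0],
    [0, 0, 0],
  ],
  twist=[
    [0, 0, 0],
    [0, 0, 0],
    [0, 0, 0],
    [0, 0, 0],
    [0, 0, 0],
    [0, 0, 0],
    [0, 0, 0],
    [0, 0, 0],
    [0, 0, 0],
    [0, 0, 0],
    [0, 0, 0],
    [0, 0, 0],
  ],
  gripper=[0.6, 0.6, 0.6, 0.6, 0.6, 0.65, 0.7, 0.8, 0.9, 1, 1, 1],
)

```text
time_s: 23.15
tcp_pos: [0.5284, 0.3443, 0.0793]
ee_rot: [[0.822, -0.328, 0.466], [-0.342, -0.938, -0.057], [0.456, -0.112, -0.883]]
wrist_force: [-1.6, 0.3, 1.8]
gripper_width: 0.154
```

```bash
python3 lookk.py 3 .24 -.001; python3 - <<'E'
from h import *
c=np.load("poses.npz")["cons"]; P,_=knobR(c[2],0); print("cw axis", (-P[:,2]).round(4))
E
```

```text
[ 46.8  23.2 -44.4  77.9 -22.8 -51.1] [-1.6  0.3  1.8] [0.24 1.24 0.11]
t 23.15 tcp [0.5284 0.3443 0.0793] target [0.5296 0.3439 0.0771]
slide units [ 0.021 -0.007 -0.037] twist units [-0.006  0.005 -0.01 ] err deg 0.08
cw axis [ 0.4654 -0.0583 -0.8832]
```

View pics/k3.png

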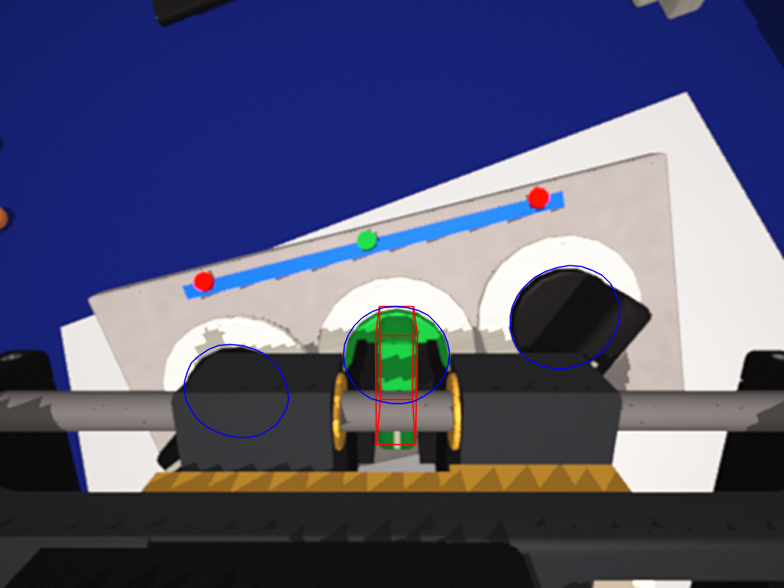

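servo_tool(
  slide=[
    [0, 0, 0],
    [0, 0, 0],
    [0, 0, 0],
    [0, 0, 0],
    [0, 0, 0],
    [0, 0, 0],
    [0, 0, 0],
    [0, 0, 0],
    [0, 0, 0],
    [0, 0, 0],
    [0, 0, 0],
    [0, 0, 0],
  ],
  twist=[
    [0.175, -0.022, -0.331],
    [0.349, -0.044, -0.662],
    [0.349, -0.044, -0.662],
    [0.349, -0.044, -0.662],
    [0.349, -0.044, -0.662],
    [0.349, -0.044, -0.662],
    [0.349, -0.044, -0.662],
    [0.349, -0.044, -0.662],
    [0.349, -0.044, -0.662],
    [0.349, -0.044, -0.662],
    [0.349, -0.044, -0.662],
    [0.349, -0.044, -0.662],
  ],
  gripper=[1, 1, 1, 1, 1, 1, 1, 1, 1, 1, 1, 1],
)

```text
time_s: 24.7
tcp_pos: [0.5283, 0.3442, 0.0793]
ee_rot: [[0.249, -0.849, 0.466], [-0.949, -0.31, -0.058], [0.194, -0.428, -0.883]]
wrist_force: [-1.9, 0.8, 2.0]
gripper_width: 0.158
```

```bash
python3 lookk.py 4 1.5 -.001
```

```text
[  46.8   23.2  -44.4   78.   -22.8 -103. ] [-1.9  0.8  2. ] [0.22 1.28 0.09]
t 24.7 tcp [0.5283 0.3442 0.0793] target [0.5296 0.3439 0.0771]
slide units [ 0.023 -0.005 -0.036] twist units [ 1.578 -0.187 -3.   ] err deg 20.37
```

View pics/k4r.png

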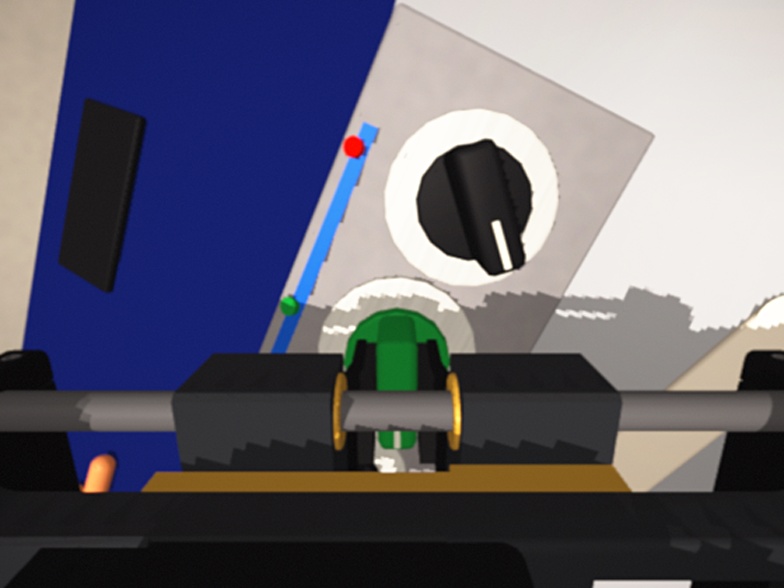

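servo_tool(
  slide=[
    [0, 0, 0],
    [0, 0, 0],
    [0, 0, 0],
    [0, 0, 0],
    [0, 0, 0],
    [0, 0, 0],
    [0, 0, 0],
  ],
  twist=[
    [0.349, -0.044, -0.662],
    [0.349, -0.044, -0.662],
    [0.349, -0.044, -0.662],
    [0.233, -0.029, -0.442],
    [0.155, -0.019, -0.294],
    [0, 0, 0],
    [0, 0, 0],
  ],
  gripper=[1, 1, 1, 1, 1, 1, 1],
)

```text
time_s: 25.62
tcp_pos: [0.5282, 0.3442, 0.0792]
ee_rot: [[-0.03, -0.884, 0.466], [-0.998, 0.004, -0.058], [0.05, -0.467, -0.883]]
wrist_force: [-3.5, 0.7, 4.0]
gripper_width: 0.16
```

```bash
python3 lookk.py 5 1.5 -.001
```

```text
[  46.8   23.2  -44.4   77.9  -22.9 -121.3] [-3.5  0.7  4. ] [ 0.33  1.72 -0.  ]
t 25.62 tcp [0.5282 0.3442 0.0792] target [0.5296 0.3439 0.0771]
slide units [ 0.023 -0.005 -0.035] twist units [ 0.156 -0.011 -0.301] err deg 2.03
```

servo_tool(
  slide=[
    [0, 0, 0],
    [0, 0, 0],
    [0, 0, 0],
    [0, 0, 0],
  ],
  twist=[
    [0.08, -0.01, -0.15],
    [0.08, -0.01, -0.15],
    [0, 0, 0],
    [0, 0, 0],
  ],
  gripper=[1, 1, 1, 1],
)

```text
time_s: 26.18
tcp_pos: [0.5283, 0.3442, 0.0792]
ee_rot: [[-0.062, -0.882, 0.466], [-0.998, 0.04, -0.058], [0.033, -0.469, -0.883]]
wrist_force: [-5.2, 0.4, 3.5]
gripper_width: 0.156
```

```bash
python3 lookk.py 6 1.5 -.001
```

```text
[  46.8   23.2  -44.4   78.   -22.9 -123.4] [-5.2  0.4  3.5] [0.26 1.81 0.19]
t 26.18 tcp [0.5283 0.3442 0.0792] target [0.5296 0.3439 0.0771]
slide units [ 0.023 -0.005 -0.036] twist units [-0.004  0.01   0.003] err deg 0.07
```

servo_tool(
  slide=[
    [0, 0, 0],
    [0, 0, 0],
    [0, 0, 0],
    [0, 0, 0],
  ],
  twist=[
    [0.08, -0.01, -0.15],
    [0.08, -0.01, -0.15],
    [0, 0, 0],
    [0, 0, 0],
  ],
  gripper=[1, 1, 1, 1],
)

```text
time_s: 26.72
tcp_pos: [0.5282, 0.3442, 0.0792]
ee_rot: [[-0.092, -0.88, 0.467], [-0.996, 0.073, -0.058], [0.017, -0.47, -0.883]]
wrist_force: [-5.4, 0.1, 5.5]
gripper_width: 0.163
```

```bash
python3 lookk.py 7 1.5 -.001
```

```text
[  46.8   23.2  -44.4   78.   -22.9 -125.4] [-5.4  0.1  5.5] [-0.1   1.81  0.57]
t 26.73 tcp [0.5282 0.3442 0.0792] target [0.5296 0.3439 0.0771]
slide units [ 0.023 -0.006 -0.035] twist units [-0.154  0.032  0.289] err deg 1.97
```

The moment about the knob axis rose from about 0.1 to 0.65 N m, so the knob is at its stop. I'll release it and back off.

servo_tool(
  slide=[
    [0, 0, 0],
    [0, 0, 0],
    [0, 0, 0],
    [0, 0, 0],
    [0, 0, 0],
    [0, 0, 0],
    [0, 0, 0],
  ],
  twist=[
    [0, 0, 0],
    [0, 0, 0],
    [0, 0, 0],
    [0, 0, 0],
    [0, 0, 0],
    [0, 0, 0],
    [0, 0, 0],
  ],
  gripper=[0.8, 0.7, 0.65, 0.62, 0.62, 0.62, 0.62],
)

```text
time_s: 27.65
tcp_pos: [0.5284, 0.344, 0.0792]
ee_rot: [[-0.094, -0.88, 0.466], [-0.995, 0.076, -0.058], [0.016, -0.47, -0.883]]
wrist_force: [0.5, 1.2, -0.2]
gripper_width: 0.38
```

```bash
python3 lookk.py 8 1.5 -.001
```

```text
[  46.8   23.2  -44.4   78.   -22.9 -125.5] [ 0.5  1.2 -0.2] [0.06 1.09 0.01]
t 27.65 tcp [0.5284 0.344  0.0792] target [0.5296 0.3439 0.0771]
slide units [ 0.021 -0.002 -0.034] twist units [-0.162  0.03   0.308] err deg 2.1
```

View pics/k8.png

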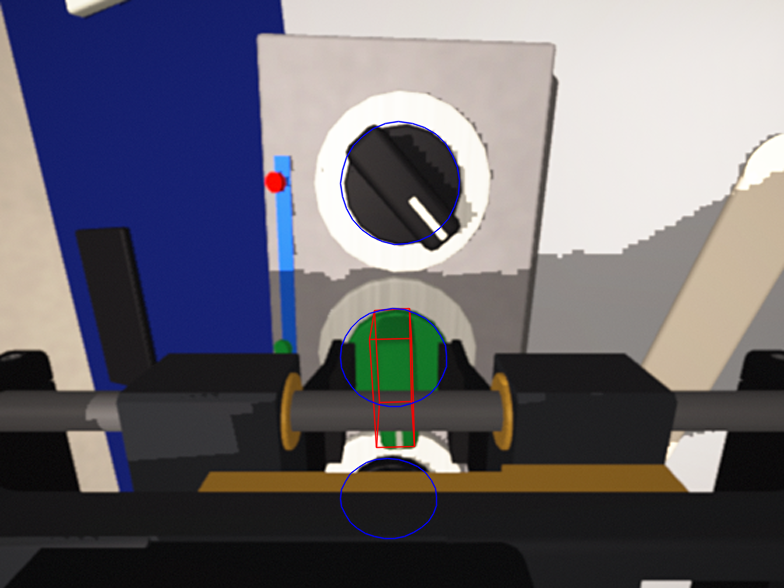

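servo_tool(
  slide=[
    [-0.05, 0.005, 0.09],
    [-0.08, 0.01, 0.15],
    [-0.1, 0.01, 0.19],
    [-0.1, 0.01, 0.19],
    [-0.12, 0.015, 0.23],
    [-0.12, 0.015, 0.23],
    [-0.12, 0.015, 0.23],
    [-0.12, 0.015, 0.23],
    [-0.12, 0.015, 0.23],
    [-0.08, 0.01, 0.15],
    [0, 0, 0],
    [0, 0, 0],
  ],
  twist=[
    [0, 0, 0],
    [0, 0, 0],
    [0, 0, 0],
    [0, 0, 0],
    [0, 0, 0],
    [0, 0, 0],
    [0, 0, 0],
    [0, 0, 0],
    [0, 0, 0],
    [0, 0, 0],
    [0, 0, 0],
    [0, 0, 0],
  ],
  gripper=[0.62, 0.62, 0.62, 0.62, 0.62, 0.62, 0.62, 0.62, 0.62, 0.62, 0.62, 0.62],
)

```text
time_s: 29.2
tcp_pos: [0.4677, 0.3508, 0.1938]
ee_rot: [[-0.094, -0.88, 0.466], [-0.995, 0.075, -0.059], [0.017, -0.469, -0.883]]
wrist_force: [0.4, 0.9, 0.1]
gripper_width: 0.376
```

```bash
python3 lookk.py 9 1.5 .12; python3 look.py 13; python3 - <<'E'
from h import *
from station import r
w=load("k9");c=np.load("poses.npz")["cons"]
x,y,ww,h,k=235,150,95,90,6
im=cv2.resize(w["image"][y:y+h,x:x+ww],None,fx=k,fy=k,interpolation=cv2.INTER_CUBIC)
seg3(w,box(-21,21,-7,7,12,44),knobpt(c,0,0),knobR(c[2],1.5)[0],x,y,k,im,(0,0,255))
cv2.imwrite("pics/k9z.png",im)
for n in("scene","top"): cv2.imwrite(f"pics/{n}F.png",r.capture(n)["image"])
E
```

```text
[  62.    12.2  -37.4   44.6  -38.7 -102.2] [0.4 0.9 0.1] [ 0.1   1.04 -0.  ]
t 29.2 tcp [0.4677 0.3508 0.1938] target [0.4733 0.3509 0.184 ]
slide units [ 0.093  0.002 -0.164] twist units [-0.154  0.025  0.31 ] err deg 2.08
29.25 32.91423211785253 [ 0.64416686  0.3433163  -0.04554791] [0.14949851 1.06811467 0.03651913]
tray in station mm [-182.   300.1  126. ] [-44.72   4.35  75.19]
```

View pics/k9z.png

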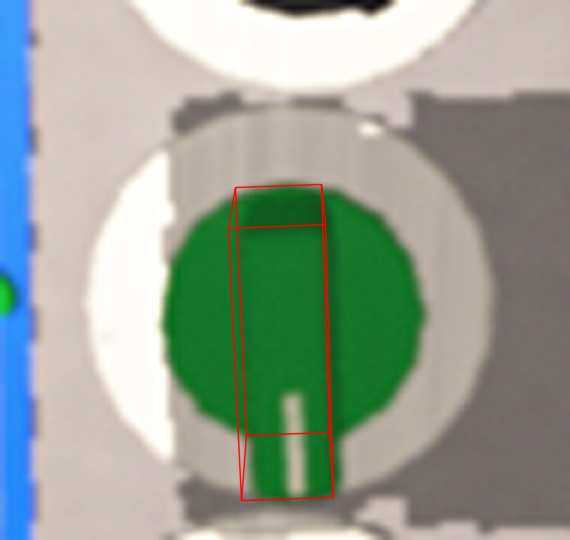

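View pics/sceneF.png

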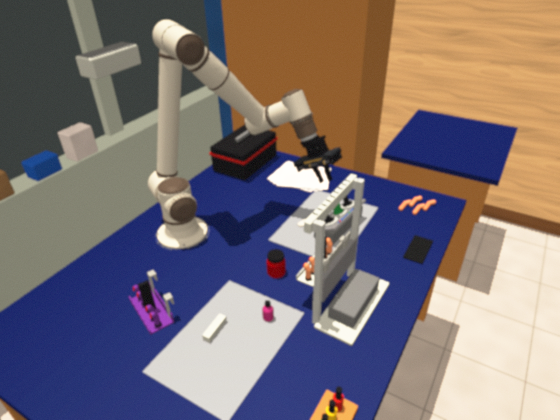

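View pics/topF.png

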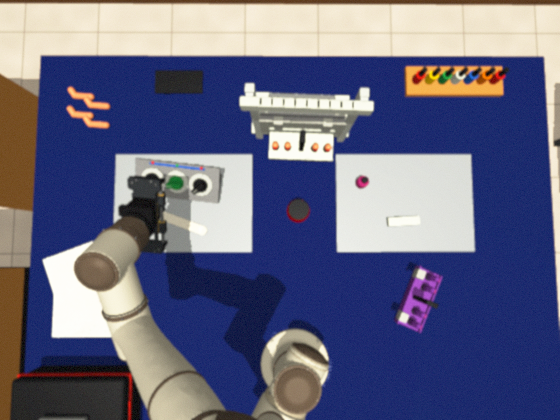

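View pics/scene13r.png

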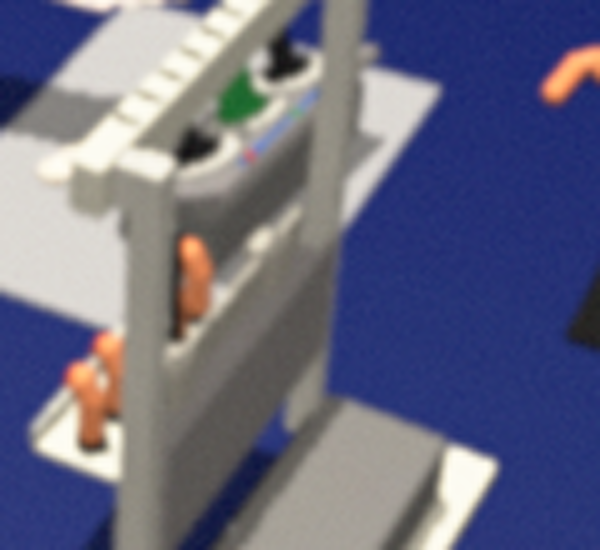

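```bash
python3 -c "
from station import r
print(r.finish_job())"
```

```text
the job is handed in; nothing more can be done
None
```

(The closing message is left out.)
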